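# Turn a board carrier over onto the inspection stand and clamp it

## Task

The circuit board in its aluminium carrier leans on the low black rest with its component side hidden underneath. Turn it over and set it gently on the white inspection stand so that it lies back fully home on the ledge and rails with its components facing out and up, let go of it, then slide the stand's jaw in until it holds the carrier snug against the fixed guide at the other end. Leave the other things on the bench alone.

Things in the scene. Friction and masses are not known exactly. Their poses are not given: they have to be found in the camera images.
- carrier_center (a point): Centre of the board carrier, a flat aluminium frame round a green circuit board: 140 mm long (x), 120 high (y), 10 thick (z, pointing out of the component side), 0.26 kg. Grip it across the 10 mm at the middle of its bare +y edge, a bar 35 mm wide, free behind. At the start it leans on the rest, 30 degrees from upright, +y edge uppermost, component side underneath
- carrier_face (a point): Point 10 mm from the carrier's centre on its component side (+z); same axes. The components (two blue capacitors, a black heat sink, a white connector) stand out to 17 mm from the centre plane on this side only, between y = -41 and +12 mm; the other side is flat, flush, with solder joints
- rest: Fixed rest that the carrier leans on at the start: black base 170 x 125 x 12 mm with a steel ledge, lip and two rails under the carrier's ends (12 mm wide, 124 apart, 100 long; open between), leaning 30 degrees from vertical. Origin in the middle of its underside, x along the ledge, z up; the leaning top is towards its -y
- seat (a point): The carrier's centre when home on the stand and against the fixed guide, 74 mm above the bench. x along the ledge, from guide to jaw; y up the slope (40 degrees from vertical); z out of the stand's face: the component side must look along +z. Ledge under the carrier's lower edge at y = -60 mm; rails under its back at z = -5 mm. Fixed guide's face at x = -70 mm, 50 mm tall
- stand: Fixed inspection stand, white base 250 x 175 x 12 mm; origin under the trough's middle, x as the seat's, z up; the slope rises to +y. Seat at (0, 5, 74) mm. Two rails 24 mm wide at x = +40 and -40 mm, reaching 80 mm up from the ledge, open between and above. A lip, 10 mm high above the ledge and 6 thick, leaves a trough 16 mm wide from rails to lip
- jaw (a joint): Travel of the sliding jaw, m: 0 fully open, 0.040 end of track; growing, it moves towards the fixed guide (the seat's -x). Its face is at 100 mm minus the travel along the seat's x: it touches a carrier that is against the guide at 0.030. About 1.5 N of friction; it stays where left and pushes the carrier along the ledge
- jaw_grip (a point): Grip point of the jaw, 58 mm above the bench on its upright square black post (16 x 16 mm), in front of the ledge at the open end; the post is free from 27 mm below to 23 mm above this point. Axes as stand (x along the travel, towards open). Pinch it from above across x
- driver: Loose screwdriver, 190 mm, lying between the rest and the stand; origin at the middle of its underside; leave it alone
- brush: Loose brush, 170 mm, lying between the rest and the stand; origin at the middle of its underside; leave it alone
- spool: Loose grey reel, 64 mm across, 45 mm high; origin at the middle of its underside; leave it alone
- flux: Loose bottle, 44 mm across, 110 mm high; origin at the middle of its underside; leave it alone
- tray: Loose black divided tray, 130 x 170 x 30 mm; origin at the middle of its underside; leave it alone
- tweezers: Loose steel tweezers, about 125 mm; origin at the middle of its underside; leave it alone
- mug: Loose white mug, 80 mm across, 90 mm high; origin at the middle of its underside; leave it alone
There are look-alikes about, which are no part of the job. There is more than one size of the part that bears carrier_center; the job needs the smallest.

How it is judged (in metres and radians):
On the way, in this order (a step that is already met when the one before it is completed fails the run):
1. the carrier is lifted clear of the rest, held in the gripper (height (world z) of carrier_center above 0.13 m and contact force between carrier and the fingers above 1 N), for 0.1 s.
2. the carrier lies home in the stand's trough, component side out and up, let go, with the jaw not yet closed on it (y of carrier_center in the frame of seat between -0.004 and 0.005 m and z of carrier_center in the frame of seat between -0.004 and 0.004 m and angle between the z axis of carrier_center and the z axis of seat, either way round below 0.07 rad and angle between the x axis of carrier_center and the x axis of seat, either way round below 0.07 rad and z of carrier_face in the frame of seat above 0.004 m and x of carrier_center in the frame of seat between -0.004 and 0.032 m and contact force between carrier and the fingers below 0.05 N and value of joint jaw below 0.0275 m), for 0.3 s.
At the end, for the whole second after the job is handed in: The carrier rests in the stand's trough, component side out and up: its centre within 4 mm of seat (5 mm up the slope, 3 mm along the ledge), its face and its long edge within 4 degrees of the stand's; the jaw has travelled 27 to 33 mm, against the carrier; both are let go and at rest (y of carrier_center in the frame of seat between -0.004 and 0.005 m and z of carrier_center in the frame of seat between -0.004 and 0.004 m and angle between the z axis of carrier_center and the z axis of seat, either way round below 0.07 rad and angle between the x axis of carrier_center and the x axis of seat, either way round below 0.07 rad and z of carrier_face in the frame of seat above 0.004 m and x of carrier_center in the frame of seat between -0.003 and 0.003 m and value of joint jaw between 0.027 and 0.033 m and contact force between each of carrier, jaw and the fingers below 0.05 N and linear speed of carrier below 0.01 m/s); the robot touches nothing.
It fails at once if the carrier is let fall (loose and moving faster than 0.4 m/s) (linear speed of carrier above 0.4 m/s and contact force between carrier and the fingers below 0.05 N).
It fails at once if the carrier is banged onto the stand (over 80 N) (contact force between carrier and stand above 80 N).
It fails at once if one of the other loose things on the bench is shifted by more than 25 mm (distance of any of driver, brush, spool, flux, tray, tweezers, mug from where it was at the start of the episode above 0.025 m).
It also fails if it takes over 58 s, if anything falls off the work surface, if the arm or the gripper's body presses on something with over 40 N, if the wrist force passes 120 N, or if a joint passes its speed limit or range.

## Robot

A 6-joint arm with a two-finger parallel gripper is mounted at the origin on the work surface. World frame = base frame: x ahead of the robot, y to its left, z up, the work surface at z = 0. Lengths are in mm, angles in rad, forces in N, time in s.
With the tool pointing down it reaches from about 325 to 925 mm from the base axis. Payload 3.1 kg.
Tool frame: the origin (TCP) lies at the very end of the fingers, on their centre line; the grasp point (between the pads) lies 19 mm behind it (hold_point_z is the distance from the TCP to the grasp point, in mm); y points along the fingers, z is the direction in which the jaws open and shut, and the axes are right-handed (so a half turn about y gives the same grasp; the last joint's range is limited). The gripper opens to 85 mm and grips with 20 to 120 N. Pads are 22 mm wide; open, the fingers measure 114 mm over their backs; the gripper's body (76 mm by 85 mm) begins 54 mm behind the grasp point. The pads swing forward as they close: fully open they stand 13 mm farther back than shut.
Start: joints at [1.102, 0.217, 1.613, -0, 1.311, -0.112], TCP at [218.281, 585.656, 231.3] pointing down, gripper open.
Joint ranges: [-2.75, 2.75], [-0.78, 2.1], [0.31, 2.55], [-1.13, 4.27], [0.13, 2.63], [-2.58, 2.58]. Speed limits (rad/s): [2.79, 2.79, 3.14, 3.14, 3.14, 3.14].

## Interface

Orientations are given as a rotation vector (axis times angle).
In Python, from bench import * gives the robot as it stands.
- The arm moves only by the tool jog_arm, never from a script. Its argument "series" is a list of rows, each an object of numbers: "x", "y", "z": the shift along the tool's x, y, z scaled (see below); "rx", "ry", "rz": the turn, a rotation vector about the tool's x, y, z scaled (see below). A call has 1 to 5 rows; each row shifts and turns the commanded pose from where the row before left it, along the tool's axes as they then stand; what a row does not reach is not made up. The controller multiplies each number of a shift by 15 cm and each number of a turn by pi rad. A row lasts 1/8 s, in which the tool goes at most 62.5 mm and 10.7 degrees, less where a joint would pass 70% of its speed; a pose out of reach is approached as far as the arm can. A call with a number of a shift or a turn outside -1 to 1 is refused whole. A call with a gripper value outside its range is refused whole. "claw" is the closure in counts, from 0 (fully open) to 255 (shut), set as the call begins (left out, the last holds). The fingers move at their own pace and stop on an object; the grip force is fixed at half the most. Time passes only in rows, so rows that do not move let the fingers close. It gives the time, the measured TCP pose, the force and the opening at its end, in the units of the state.
- read_state(): the state, without advancing time (a new reading comes with each control period).
- get_image(name): name is "side" or "top" or "wrist"; returns (picture, depth): 420x560x3 uint8, red, green, blue; 420x560 float32, mm along the optical axis (not along the pixel's ray), 0 where there is no reading.
- camera_params(name): a dict with "K" (3x3 intrinsics, pixels), "R" (3x3) and "t" (3): a world point X has camera coordinates R X + t. Camera axes: x right, y down, z forward; pixel columns grow to the right and rows downward; lengths in mm; the calibration is good to about 2 mm. A picture is of the moment at which its call begins: read the wrist's pose just before it. camera_params takes no time and is no camera call; for the wrist camera it gives the pose at the moment of the call.
- close_job(): hands the job in, once; it reports no verdict.
The state is a dict: "time_s": time; "qpos": joint angles; "dq": joint speeds; "joint_efforts": joint torques, N m; "tcp_pos": TCP position; "orientation": TCP orientation; "contact_force": force on the tool from outside, world axes, zero at the start; "moment": the same for the moment, N m; "finger_gap": opening from 0.0 (shut) to 1.0 (fully open).
Only numpy, scipy, OpenCV 4.12 (cv2) and the standard library are available. Lean on these libraries where they do the work, as an engineer would, in place of code of your own. Each camera call takes 0.05 s, during which the arm holds its last target. There are 200 camera calls.

## Working session

There is one attempt and no reset: what is moved stays moved. The work goes in short steps, Python scripts to look and compute and a tool call to move; the robot and the scene stay as the last step left them, time stands still between calls to the robot, and variables do not carry over. Pictures are saved under pics/ and viewed, about 8 in all and at most 12, crops included, and the job is handed in when it is done.

Besides the shell and the picture viewer there is one more tool, called after "Request:" by a JSON object that holds its "op" and its "data". jog_arm: Moves the arm, as the interface text tells. Its arguments: {"type":"object","properties":{"series":{"type":"array","items":{"type":"object","properties":{"x":{"type":"number"},"y":{"type":"number"},"z":{"type":"number"},"rx":{"type":"number"},"ry":{"type":"number"},"rz":{"type":"number"}}}},"claw":{"type":"number"}},"required":["series"]}

```bash
ls; mkdir -p pics; python3 - <<'E'
from bench import *
import cv2, numpy as np
s=read_state(); print({k:np.round(v,3).tolist() for k,v in s.items()})
for n in ("side","top"):
    p=camera_params(n); print(n,np.round(p["K"],1).tolist(),np.round(p["R"],3).tolist(),np.round(p["t"],1).tolist())
    im,d=get_image(n); cv2.imwrite(f"pics/{n}0.png",im[:,:,::-1]); np.savez(f"pics/{n}0.npz",im=im,d=d,**p)
E
```

```text
pics
{'time_s': 0.0, 'qpos': [1.102, 0.218, 1.615, -0.0, 1.311, -0.112], 'dq': [-0.001, 0.001, 0.0, 0.002, 0.001, 0.0], 'joint_efforts': [0.0, -39.684, -30.385, -0.0, 0.01, -0.0], 'tcp_pos': [217.905, 584.903, 229.922], 'orientation': [-1.555, 0.281, -0.28], 'contact_force': [-0.472, 0.243, -0.884], 'moment': [0.062, -0.023, -0.0], 'finger_gap': 1.002}
side [[444.1, 0.0, 277.0], [0.0, 444.1, 217.1], [0.0, 0.0, 1.0]] [[-0.996, -0.093, -0.016], [-0.062, 0.769, -0.636], [0.072, -0.632, -0.772]] [468.6, 152.6, 1304.8]
top [[449.7, 0.0, 280.3], [0.0, 449.7, 209.6], [0.0, 0.0, 1.0]] [[-0.006, -1.0, 0.006], [-0.978, 0.004, -0.21], [0.21, -0.007, -0.978]] [-103.7, 473.6, 1593.6]
```

View pics/top0.png

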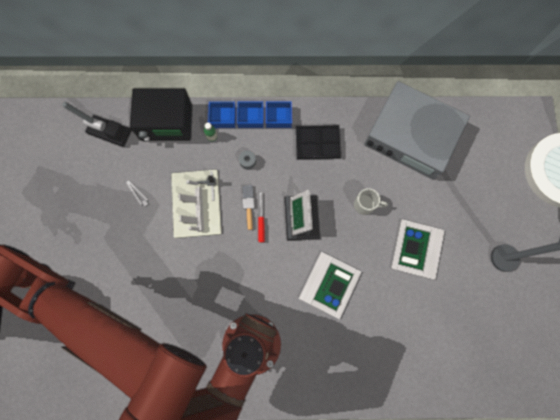

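View pics/side0.png

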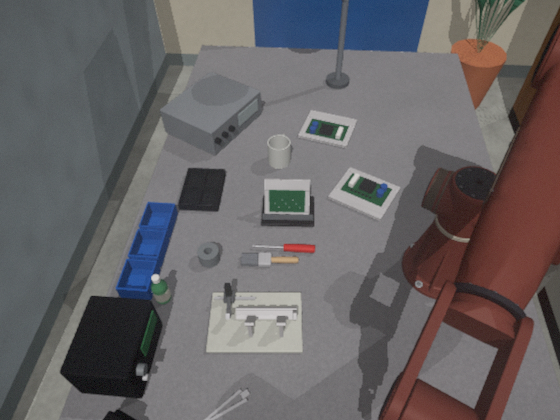

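The top view shows the candidates: the carrier leaning on the black rest at (301,212), and two white-framed boards lying flat with components up at (331,286) and (418,249). The one on the rest fits (leaning, solder side up, looks smallest). The stand is at (197,203), with its black jaw post at about (211,181). I'll check with an enlarged crop and depth.

```bash
cat > h.py <<'E'
import numpy as np, cv2
from scipy.spatial.transform import Rotation as Ro
def load(f):
    z=np.load(f); return z["im"],z["d"],dict(K=z["K"],R=z["R"],t=z["t"])
def cloud(d,p):
    v,u=np.indices(d.shape); r=np.stack([u,v,np.ones_like(u)],-1)@np.linalg.inv(p["K"]).T
    return (r*d[...,None]-p["t"])@p["R"]
def proj(X,p):
    c=np.atleast_2d(X)@p["R"].T+p["t"]; q=c@p["K"].T; return q[:,:2]/q[:,2:]
def ray(uv,z,p):
    uv=np.atleast_2d(uv); C=-p["R"].T@p["t"]
    r=np.c_[uv,np.ones(len(uv))]@np.linalg.inv(p["K"]).T@p["R"]
    return C+r*((z-C[2])/r[:,2])[:,None]
E
python3 - <<'E'
from h import *
rows=[]
for n,box in (("top",(165,160,450,330)),("side",(180,100,420,370))):
    im,d,p=load(f"pics/{n}0.npz"); P=cloud(d,p)
    print(n,"cam",np.round(-p["R"].T@p["t"]),"table z",[np.round(P[v,u],0).tolist() for u,v in ([(250,290),(400,320),(120,240)] if n=="top" else [(350,260),(400,150)])])
    x0,y0,x1,y1=box; c=cv2.resize(im[y0:y1,x0:x1],None,fx=800/(x1-x0)*.9,fy=800/(x1-x0)*.9,interpolation=cv2.INTER_CUBIC)
    cv2.imwrite(f"pics/{n}0c.png",c[:600,:,::-1])
    # green boards: size
    g=(im[...,1]>im[...,0].astype(int)+15)&(im[...,1]>im[...,2].astype(int)+10)
    N,L,st,ce=cv2.connectedComponentsWithStats(g.astype(np.uint8))
    for i in range(1,N):
        if st[i,4]>60:
            Q=P[L==i]; r=cv2.minAreaRect(np.argwhere(L==i)[:,::-1].astype(np.float32))
            m=Q.mean(0); U,S,V=np.linalg.svd(Q-m,full_matrices=False); e=(Q-m)@V.T
            print(n,np.round(ce[i]),st[i,4],np.round(m),"ext",np.round(np.ptp(np.percentile(e,[1,99],axis=0),axis=0)),"nrm",np.round(V[2],2))
E
```

```text
top cam [ 127.  -94. 1658.] table z [[186.0, 5.0, -1.0], [77.0, -533.0, 2.0], [127.0, -94.0, 1658.0]]
top [209. 132.] 75 [769. 159.  71.] ext [100.  36.  28.] nrm [-0.97  0.07 -0.22]
top [167. 132.] 162 [752. 306. 113.] ext [60. 99. 22.] nrm [ 0.93 -0.03  0.36]
top [297. 213.] 293 [ 453. -167.   83.] ext [ 71. 108.  38.] nrm [-0.01  1.   -0.04]
top [416. 249.] 563 [ 330. -602.   18.] ext [ 58. 138.  87.] nrm [-0.29 -0.92  0.26]
top [331. 285.] 628 [ 201. -287.   20.] ext [ 29. 141.  88.] nrm [-0.47 -0.88  0.09]
side cam [ 382.  751. 1111.] table z [[252.0, -9.0, 3.0], [63.0, -518.0, -3.0]]
side [481.  10.] 68 [ -514. -1846.  -101.] ext [1139.  166.   31.] nrm [ 0.95 -0.23 -0.21]
side [516.   4.] 74 [ -644. -1736.   -14.] ext [614.  74.  31.] nrm [-0.79  0.46 -0.39]
side [329. 129.] 240 [ 327. -602.   10.] ext [145.  91.  13.] nrm [-0.    0.01 -1.  ]
side [365. 192.] 442 [ 200. -285.   10.] ext [144.  91.  13.] nrm [-0.   -0.01  1.  ]
side [287. 200.] 751 [ 455. -166.   76.] ext [ 32. 109.  64.] nrm [-0.    0.78 -0.62]
side [159. 288.] 175 [767. 178.  86.] ext [352.  38.  36.] nrm [-0.54  0.63 -0.55]
side [148. 333.] 316 [751. 319. 114.] ext [ 66. 101.  19.] nrm [0.94 0.04 0.33]
```

View pics/top0c.png

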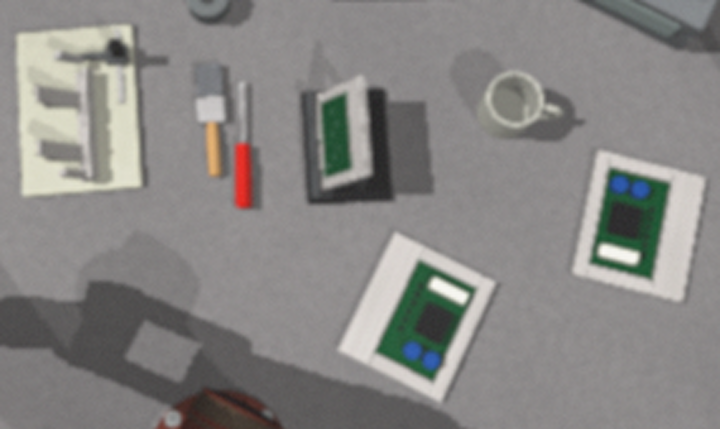

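The crop confirms it: the leaning board's green face spans about 109 mm, against 144 mm for the two flat ones, so it is the smallest. Next I'll measure the stand base and rest base in both views and check the wrist camera's mounting.

```bash
python3 - <<'E'
from h import *
from bench import *
s=read_state(); R=Ro.from_rotvec(s["orientation"]).as_matrix(); print("toolR\n",R.round(3))
p=camera_params("wrist"); C=-p["R"].T@p["t"]; print("K",p["K"].round(1).tolist(),"cam in tool",(R.T@(C-s["tcp_pos"])).round(1),"\ncam axes in tool (rows)\n",(p["R"]@R).round(3))
for n in ("top","side"):
    im,d,p=load(f"pics/{n}0.npz"); P=cloud(d,p); i=im.astype(int); hsv=cv2.cvtColor(im,cv2.COLOR_RGB2HSV)
    cen=proj([[490,190,12],[453,-175,12]],p)
    for nm,m,c in (("stand",(i.min(2)>150)&(hsv[...,1]>15),cen[0]),("rest",(i.max(2)<55),cen[1]),("frame",(i.min(2)>140),cen[1])):
        w=np.zeros(m.shape,bool); w[int(c[1])-45:int(c[1])+45,int(c[0])-60:int(c[0])+60]=1
        m=cv2.morphologyEx((m&w).astype(np.uint8),cv2.MORPH_CLOSE,np.ones((5,5)))
        N,L,st,_=cv2.connectedComponentsWithStats(m); k=1+np.argmax(st[1:,4])
        h=cv2.convexHull(np.argwhere(L==k)[:,::-1].astype(np.float32)); r=cv2.minAreaRect(h)
        q=cv2.approxPolyDP(h,4,True)[:,0]; print(n,nm,st[k].tolist()); print(np.c_[q,ray(q,12,p)[:,:2]].round(0).tolist())
E
```

```text
toolR
 [[ 0.937 -0.001  0.349]
 [-0.349 -0.002  0.937]
 [-0.    -1.    -0.002]]
K [[322.2, 0.0, 283.2], [0.0, 322.2, 207.8], [0.0, 0.0, 1.0]] cam in tool [ -72.6 -142.7    0.8] 
cam axes in tool (rows)
 [[ 0.001 -0.001  1.   ]
 [ 0.958 -0.288 -0.001]
 [ 0.288  0.958  0.   ]]
top stand [171, 170, 50, 68, 2147]
[[220.0, 233.0, 394.0, 117.0], [174.0, 237.0, 380.0, 286.0], [172.0, 173.0, 626.0, 305.0], [216.0, 170.0, 637.0, 138.0]]
top rest [291, 196, 28, 44, 338]
[[291.0, 239.0, 370.0, -145.0], [315.0, 196.0, 533.0, -238.0], [318.0, 238.0, 374.0, -245.0]]
top frame [238, 171, 120, 90, 4388]
[[357.0, 259.0, 295.0, -386.0], [239.0, 258.0, 301.0, 46.0], [239.0, 171.0, 633.0, 50.0], [291.0, 172.0, 628.0, -148.0], [357.0, 244.0, 351.0, -389.0]]
side stand [213, 301, 13, 12, 69]
[[225.0, 304.0, 599.0, 172.0], [223.0, 312.0, 600.0, 197.0], [213.0, 311.0, 628.0, 196.0], [215.0, 301.0, 628.0, 166.0]]
side rest [262, 220, 52, 6, 198]
[[313.0, 222.0, 369.0, -139.0], [280.0, 225.0, 472.0, -118.0], [262.0, 220.0, 531.0, -134.0]]
side frame [264, 178, 47, 37, 790]
[[310.0, 180.0, 387.0, -323.0], [307.0, 214.0, 389.0, -170.0], [265.0, 213.0, 525.0, -163.0], [264.0, 179.0, 545.0, -316.0]]
```

View pics/side0c.png

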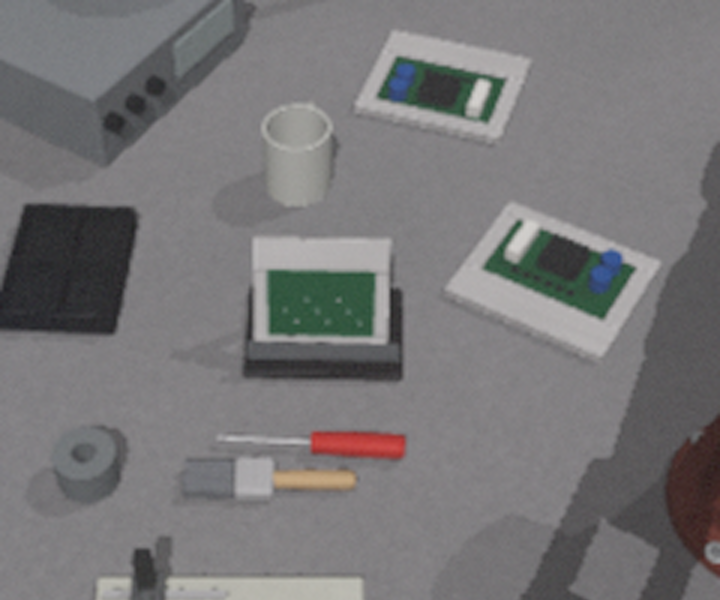

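Request:
{"op": "jog_arm", "data": {"series": [{"x": 0.245,"y": -0.033,"z": -0.179},{"x": 0.245,"y": -0.033,"z": -0.179},{"x": 0.245,"y": -0.033,"z": -0.179},{"x": 0.245,"y": -0.033,"z": -0.179},{"x": 0.245,"y": -0.033,"z": -0.179}], "claw": 0}}

```text
validation failed for argument at $.se...
```

Request:
{"op": "jog_arm", "data": {"series": [{"x": 0.245,"y": -0.033,"z": -0.179},{"x": 0.245,"y": -0.033,"z": -0.179},{"x": 0.245,"y": -0.033,"z": -0.179},{"x": 0.245,"y": -0.033,"z": -0.179},{"x": 0.245,"y": -0.033,"z": -0.179}]}}

```text
validation failed for argument at $.se...
```

Request:
{"op": "jog_arm", "data": {"series": [{"ry": -0.0567},{"ry": -0.0567},{},{}]}}

```text
validation failed for argument at $.se...
```

Request:
{"op": "jog_arm", "data": {"series": [{"x": 0.245,"y": -0.033,"z": -0.179,"rx": 0,"ry": 0,"rz": 0},{"x": 0.245,"y": -0.033,"z": -0.179,"rx": 0,"ry": 0,"rz": 0},{"x": 0.245,"y": -0.033,"z": -0.179,"rx": 0,"ry": 0,"rz": 0},{"x": 0.245,"y": -0.033,"z": -0.179,"rx": 0,"ry": 0,"rz": 0},{"x": 0.245,"y": -0.033,"z": -0.179,"rx": 0,"ry": 0,"rz": 0}], "claw": 0}}

```text
time_s: 0.72
tcp_pos: [343.9, 394.2, 255.7]
orientation: [-1.553, 0.28, -0.279]
contact_force: [-0.1, 0.5, 0.7]
finger_gap: 1.002
```

Request:
{"op": "jog_arm", "data": {"series": [{"x": 0.245,"y": -0.033,"z": -0.179,"rx": 0,"ry": 0,"rz": 0},{"x": 0.245,"y": -0.033,"z": -0.179,"rx": 0,"ry": 0,"rz": 0},{"x": 0.245,"y": -0.033,"z": -0.179,"rx": 0,"ry": 0,"rz": 0},{"x": 0.245,"y": -0.033,"z": -0.179,"rx": 0,"ry": 0,"rz": 0},{"x": 0.245,"y": -0.033,"z": -0.179,"rx": 0,"ry": 0,"rz": 0}], "claw": 0}}

```text
time_s: 1.35
tcp_pos: [469.1, 204.3, 280.5]
orientation: [-1.553, 0.281, -0.279]
contact_force: [-0.0, 0.5, -0.4]
finger_gap: 0.998
```

Request:
{"op": "jog_arm", "data": {"series": [{"x": 0,"y": 0,"z": 0,"rx": 0,"ry": -0.0567,"rz": 0},{"x": 0,"y": 0,"z": 0,"rx": 0,"ry": -0.0567,"rz": 0},{"x": 0,"y": 0,"z": 0,"rx": 0,"ry": 0,"rz": 0},{"x": 0,"y": 0,"z": 0,"rx": 0,"ry": 0,"rz": 0}], "claw": 0}}

```text
time_s: 1.85
tcp_pos: [468.6, 205.8, 280.5]
orientation: [-1.571, 0.003, -0.002]
contact_force: [0.3, -0.3, -0.3]
finger_gap: 0.998
```

```bash
cat > snap.py <<'E'
import sys
from h import *
from bench import *
n=sys.argv[1]
s=read_state(); p=camera_params("wrist"); im,d=get_image("wrist")
np.savez(f"pics/{n}.npz",im=im,d=d,**p); cv2.imwrite(f"pics/{n}.png",im[:,:,::-1])
print("q",s["qpos"].round(3),"tcp",s["tcp_pos"].round(1),"R",Ro.from_rotvec(s["orientation"]).as_matrix().round(3).tolist())
E
python3 snap.py w1
```

```text
q [ 0.277 -0.066  1.821 -0.     1.386 -1.291] tcp [468.6 205.8 280.5] R [[1.0, -0.001, 0.003], [-0.003, -0.0, 1.0], [-0.001, -1.0, -0.0]]
```

View pics/w1.png

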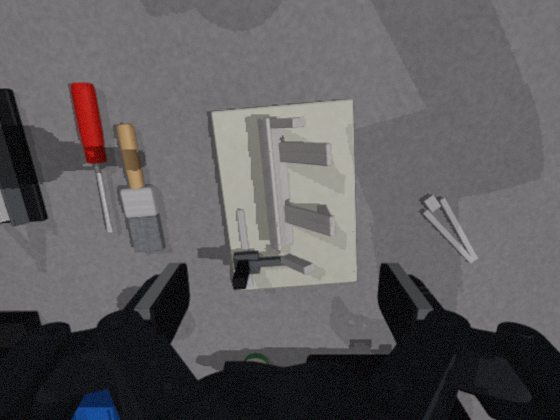

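Wrist view: the stand base spans (212,112)–(357,285), with the lip along (264,118)–(280,250). Rails end at (331,153) and (333,222), the guide is at (290,122), and the black jaw post is at (241,270). Now I'll get metric values.

```bash
python3 - <<'E'
from h import *
im,d,p=load("pics/w1.npz"); P=cloud(d,p); i=im.astype(int)
print("table z",[P[v-3:v+4,u-3:u+4,2].mean().round(1) for u,v in [(400,150),(180,180),(420,260)]])
hsv=cv2.cvtColor(im,cv2.COLOR_RGB2HSV)
print("base col",im[250,340],im[120,230],"rail",im[152,310],im[218,310],"lip",im[180,268],im[180,274],"post",im[265,241],im[257,241])
w=np.zeros(d.shape,bool); w[90:300,200:365]=1
m=((i[...,0]-i[...,2]>10)&(i.min(2)>90)&w).astype(np.uint8); m=cv2.morphologyEx(m,cv2.MORPH_CLOSE,np.ones((9,9)))
h=cv2.convexHull(np.argwhere(m>0)[:,::-1].astype(np.float32)); q=cv2.approxPolyDP(h,5,True)[:,0]
X=ray(q,12,p); print(np.c_[q,X[:,:2]].round(1).tolist())
c,sz,a=cv2.minAreaRect(ray(h[:,0],12,p)[:,:2].astype(np.float32)); print("rect",np.round(c,1),np.round(sz,1),a)
# heights map along rows through stand
for v in (152,185,218):
    print(v,[(u,*P[v,u].round(0).astype(int)) for u in range(255,345,6)])
for v in (262,270,280): print(v,[(u,*P[v,u].round(0).astype(int)) for u in range(228,315,6)])
E
python3 - <<'E'
import cv2
im=cv2.imread("pics/w1.png")[90:300,195:370]; cv2.imwrite("pics/w1c.png",cv2.resize(im,None,fx=2.85,fy=2.85,interpolation=cv2.INTER_CUBIC))
E
```

```text
table z [np.float64(-0.0), np.float64(-0.0), np.float64(0.2)]
base col [165 166 156] [178 178 167] rail [102 100 100] [101  99  98] lip [105 103 103] [165 164 163] post [17 18 14] [75 77 79]
[[356.0, 278.0, 624.8, 309.7], [244.0, 289.0, 641.9, 149.3], [234.0, 270.0, 611.5, 136.3], [213.0, 112.0, 397.2, 120.8], [350.0, 100.0, 383.8, 287.6]]
rect [512.7 214.2] [247.3 172.9] 4.622912883758545
152 [(255, np.int64(446), np.int64(171), np.int64(11)), (261, np.int64(443), np.int64(180), np.int64(35)), (267, np.int64(442), np.int64(188), np.int64(44)), (273, np.int64(444), np.int64(194), np.int64(31)), (279, np.int64(444), np.int64(201), np.int64(25)), (285, np.int64(443), np.int64(209), np.int64(35)), (291, np.int64(442), np.int64(216), np.int64(42)), (297, np.int64(441), np.int64(222), np.int64(50)), (303, np.int64(440), np.int64(229), np.int64(59)), (309, np.int64(440), np.int64(235), np.int64(65)), (315, np.int64(439), np.int64(241), np.int64(75)), (321, np.int64(438), np.int64(247), np.int64(78)), (327, np.int64(437), np.int64(252), np.int64(86)), (333, np.int64(446), np.int64(270), np.
[... 3210 characters left out ...]
4(589), np.int64(147), np.int64(80)), (240, np.int64(589), np.int64(155), np.int64(81)), (246, np.int64(592), np.int64(161), np.int64(75)), (252, np.int64(626), np.int64(162), np.int64(15)), (258, np.int64(628), np.int64(170), np.int64(11)), (264, np.int64(627), np.int64(178), np.int64(12)), (270, np.int64(628), np.int64(187), np.int64(12)), (276, np.int64(628), np.int64(196), np.int64(11)), (282, np.int64(627), np.int64(204), np.int64(13)), (288, np.int64(628), np.int64(213), np.int64(11)), (294, np.int64(627), np.int64(221), np.int64(13)), (300, np.int64(628), np.int64(230), np.int64(12)), (306, np.int64(628), np.int64(238), np.int64(12)), (312, np.int64(628), np.int64(247), np.int64(12))]
```

View pics/w1c.png

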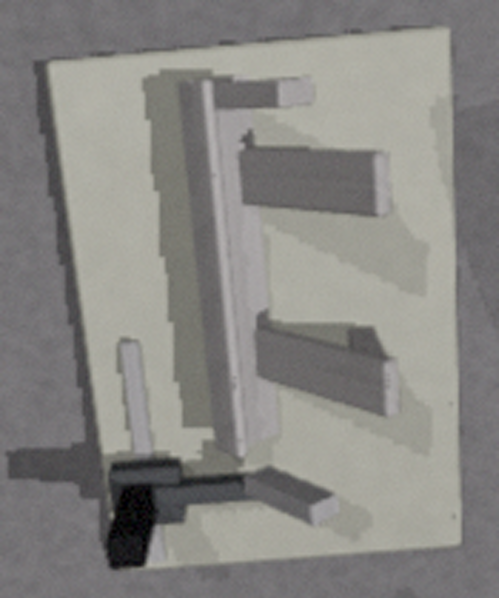

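```bash
cat > stand.py <<'E'
from h import *
im,d,p=load("pics/w1.npz"); P=cloud(d,p); V,U=np.indices(d.shape)
w=(U>280)&(U<340)&(V>135)&(V<240)&(P[...,2]>38)&(d>0)
Q=P[w]; yaw=np.radians(4.62); c4,s4=np.cos(np.radians(40)),np.sin(np.radians(40))
A=np.c_[Q[:,:2],np.ones(len(Q))]; k=np.ones(len(Q),bool)
for _ in range(8):
    co=np.linalg.lstsq(A[k],Q[k,2],rcond=None)[0]; r=Q[:,2]-A@co; k=abs(r)<4
n=np.array([co[0],co[1],-1]); n/=-np.linalg.norm(n); print("rail plane n",n.round(3),"tilt",np.degrees(np.arcsin(n[2])).round(1),"yaw",np.degrees(np.arctan2(n[0],-n[1])).round(2),"rms",r[k].std().round(2),k.sum())
def setup(yaw,o): 
    Rs=Ro.from_euler("z",yaw).as_matrix(); return lambda X:(X-o)@Rs
nn=Ro.from_euler("z",yaw).apply([0,-c4,s4])
off=np.median(Q[k]@nn)  # = nn·seat -5
ctr=np.array([512.7,214.2,0])
T=setup(yaw,ctr); S=T(Q[k])
# y of trough origin rel. base centre
yo=np.median(S[:,1]*c4*-1+(S[:,2]-74)*s4+5)/(-c4)-5; print("trough y rel base centre",yo.round(2))
o=T(np.zeros(3)); 
for lo,hi in ((-80,0),(0,80)):
    z=S[(S[:,0]>lo)&(S[:,0]<hi)]; print("rail x",np.percentile(z[:,0],[1,5,50,95,99]).round(1))
o=ctr+Ro.from_euler("z",yaw).apply([0,yo,0]); T=setup(yaw,o)
w=(U>285)&(U<310)&(V>105)&(V<135)&(P[...,2]>25); g=T(P[w]); print("guide x pct",np.percentile(g[:,0],[1,5,50,95,99]).round(1))
w=(U>205)&(U<265)&(V>240)&(V<300)&(P[...,2]>70)&(P[...,2]<84); g=T(P[w]); print("post top",np.percentile(g,[1,5,50,95,99],axis=0).round(1).tolist(),len(g))
w=(U>228)&(U<262)&(V>258)&(V<288)&(im.max(2)<45)&(P[...,2]>45); g=T(P[w]); print("post all",np.percentile(g,[1,5,50,95,99],axis=0).round(1).tolist(),len(g))
w=(U>275)&(U<315)&(V>245)&(V<282)&(P[...,2]>40); g=T(P[w]); print("jaw cheek",np.percentile(g,[1,5,50,95,99],axis=0).round(1).tolist(),len(g))
w=(U>255)&(U<285)&(V>120)&(V<250)&(P[...,2]>20); g=T(P[w]); t=g[g[:,2]>38]; print("lip top",np.percentile(t,[1,5,50,95,99],axis=0).round(1).tolist())
print("origin",o.round(1),"seat",(o+Ro.from_euler("z",yaw).apply([0,5,74])).round(1))
E
python3 stand.py
```

```text
rail plane n [ 0.061 -0.76   0.647] tilt 40.3 yaw 4.6 rms 1.11 1640
trough y rel base centre 22.17
rail x [-79.6 -78.8 -68.   -1.2  -0.3]
rail x [ 0.2  1.  10.6 20.3 21.5]
guide x pct [-109.5 -109.2 -104.7  -99.9  -99.7]
post top [[66.9, -97.1, 70.5], [67.3, -96.1, 71.9], [72.7, -88.7, 80.5], [81.3, -81.8, 82.0], [82.6, -81.6, 82.4]] 215
post all [[66.9, -96.6, 45.6], [67.2, -95.8, 48.3], [68.4, -88.1, 74.8], [79.1, -81.6, 81.8], [80.1, -81.4, 82.4]] 319
jaw cheek [[46.5, -42.3, 40.5], [50.1, -38.2, 42.2], [64.4, -18.1, 58.7], [72.0, -1.9, 72.7], [72.9, 0.8, 74.3]] 411
lip top [[-116.6, -47.5, 38.3], [-105.4, -46.7, 38.9], [-42.7, -41.0, 44.4], [41.1, -27.3, 55.5], [49.5, -20.4, 423.2]]
origin [510.9 236.3   0. ] seat [510.5 241.3  74. ]
```

```bash
python3 - <<'E'
from h import *
from scipy.optimize import least_squares
rz=lambda a:Ro.from_euler("z",a); ry=lambda a:Ro.from_euler("y",a)
q=[0.277,-0.066,1.821,0,1.386,-1.291]; R=Ro.from_matrix([[1,-.001,.003],[-.003,0,1],[-.001,-1,0]])
C=(rz(q[0])*ry(q[1]+q[2])*rz(q[3])*ry(q[4])*rz(q[5])).inv()*R; print(C.as_matrix().round(2))
D=[((.218,1.615),(217.9,584.9,229.9)),((-.066,1.821),(468.6,205.8,280.5))]
for (a,b),t in D: print("r",np.sqrt(t[0]**2+t[1]**2-70**2))
f=lambda v:sum([[v[0]*np.sin(a)+v[1]*np.sin(a+b)+v[2]-np.sqrt(t[0]**2+t[1]**2-v[4]**2),v[0]*np.cos(a)+v[1]*np.cos(a+b)+v[3]-t[2]] for (a,b),t in D],[])+[ (v[2]-0)/50,(v[4]-70)]
s=least_squares(f,[400,400,0,0,70]); print("L1,L2,a,d-L3",s.x.round(1),s.cost)
def wr(q1,phi,Rt):
    M=((rz(q1)*ry(phi)).inv()*Rt*C.inv()).as_euler("ZYZ"); return M.round(2)
mk=lambda y,x,z:Ro.from_matrix(np.c_[x,y,z])
def tool(tilt,yaw,flip): # tool y=(0,sin tilt,-cos tilt) rotated yaw; z across
    y=np.array([0,np.sin(tilt),-np.cos(tilt)]); z=np.array([0,np.cos(tilt),np.sin(tilt)])*flip
    return rz(yaw)*mk(y,np.cross(y,z),z)
for nm,tilt,yaw,q1s in (("rest",np.radians(30),.03,(-.5,-.8)),("stand",np.radians(-40),.0806,(.3,.6,.75))):
  for fl in (1,-1):
    for q1 in q1s:
      for phi in (1.75,2.1): print(nm,fl,q1,phi,wr(q1,phi,tool(tilt,yaw,fl)))
E
```

```text
[[ 0.  0. -1.]
 [-1.  0. -0.]
 [ 0.  1.  0.]]
r 620.232553160506
r 506.9907296982855
L1,L2,a,d-L3 [434.4 542.9   2.  -53.5  70. ] 0.0008608093111665171
rest 1 -0.5 1.75 [ 0.45  1.66 -2.12]
rest 1 -0.5 2.1 [ 0.46  1.35 -2.27]
rest 1 -0.8 1.75 [ 0.35  1.78 -2.4 ]
rest 1 -0.8 2.1 [ 0.35  1.45 -2.51]
rest -1 -0.5 1.75 [0.45 1.67 1.02]
rest -1 -0.5 2.1 [0.46 1.35 0.87]
rest -1 -0.8 1.75 [0.35 1.78 0.75]
rest -1 -0.8 2.1 [0.35 1.45 0.63]
stand 1 0.3 1.75 [-0.68  1.57 -1.29]
stand 1 0.3 2.1 [-0.71  1.3  -1.06]
stand 1 0.6 1.75 [-0.6   1.75 -1.05]
stand 1 0.6 2.1 [-0.6   1.46 -0.85]
stand 1 0.75 1.75 [-0.55  1.83 -0.92]
stand 1 0.75 2.1 [-0.53  1.53 -0.74]
stand -1 0.3 1.75 [-0.68  1.57  1.85]
stand -1 0.3 2.1 [-0.71  1.3   2.08]
stand -1 0.6 1.75 [-0.6   1.75  2.09]
stand -1 0.6 2.1 [-0.6   1.46  2.29]
stand -1 0.75 1.75 [-0.55  1.83  2.22]
stand -1 0.75 2.1 [-0.53  1.53  2.4 ]
```

Request:
{"op": "jog_arm", "data": {"series": [{"x": 0.0175,"y": 0,"z": -0.326,"rx": 0,"ry": 0,"rz": 0},{"x": 0.0175,"y": 0,"z": -0.326,"rx": 0,"ry": 0,"rz": 0},{"x": 0.0175,"y": 0,"z": -0.326,"rx": 0,"ry": 0,"rz": 0},{"x": 0.0175,"y": 0,"z": -0.326,"rx": 0,"ry": 0,"rz": 0}]}}

```text
time_s: 2.4
tcp_pos: [479.2, 8.9, 280.9]
orientation: [-1.571, 0.0, -0.001]
contact_force: [0.9, 0.9, -0.5]
finger_gap: 1.002
```

Request:
{"op": "jog_arm", "data": {"series": [{"x": 0.0175,"y": 0,"z": -0.326,"rx": 0,"ry": 0,"rz": 0},{"x": 0.0175,"y": 0,"z": -0.326,"rx": 0,"ry": 0,"rz": 0},{"x": 0.0175,"y": 0,"z": -0.326,"rx": 0,"ry": 0,"rz": 0},{"x": 0.0175,"y": 0,"z": -0.326,"rx": 0,"ry": 0,"rz": 0}]}}

```text
time_s: 2.9
tcp_pos: [489.7, -186.9, 280.9]
orientation: [-1.571, 0.001, -0.002]
contact_force: [0.1, 0.5, -0.7]
finger_gap: 1.0
```

Request:
{"op": "jog_arm", "data": {"series": [{"x": 0,"y": 0,"z": 0,"rx": 0,"ry": 0.0556,"rz": 0},{"x": 0,"y": 0,"z": 0,"rx": 0,"ry": 0.0556,"rz": 0},{"x": 0,"y": 0,"z": 0,"rx": 0,"ry": 0.0556,"rz": 0},{"x": 0,"y": 0,"z": 0,"rx": 0,"ry": 0.0556,"rz": 0},{"x": 0,"y": 0,"z": 0,"rx": 0,"ry": 0.0556,"rz": 0}]}}

```text
time_s: 3.52
tcp_pos: [489.7, -185.3, 280.7]
orientation: [-1.459, 0.688, -0.688]
contact_force: [-0.2, -0.2, -0.7]
finger_gap: 1.002
```

Request:
{"op": "jog_arm", "data": {"series": [{"x": 0,"y": 0,"z": 0,"rx": 0,"ry": 0.0556,"rz": 0},{"x": 0,"y": 0,"z": 0,"rx": 0,"ry": 0.0556,"rz": 0},{"x": 0,"y": 0,"z": 0,"rx": 0,"ry": 0.0556,"rz": 0},{"x": 0,"y": 0,"z": 0,"rx": 0,"ry": 0.0556,"rz": 0},{"x": 0,"y": 0,"z": 0,"rx": 0,"ry": 0.0556,"rz": 0}]}}

```text
time_s: 4.15
tcp_pos: [489.7, -185.2, 280.7]
orientation: [-1.117, 1.343, -1.343]
contact_force: [-0.6, -0.3, -0.0]
finger_gap: 1.0
```

Request:
{"op": "jog_arm", "data": {"series": [{"x": 0,"y": 0,"z": 0,"rx": 0,"ry": 0.0556,"rz": 0},{"x": 0,"y": 0,"z": 0,"rx": 0,"ry": 0.0556,"rz": 0},{"x": 0,"y": 0,"z": 0,"rx": 0,"ry": 0.0556,"rz": 0},{"x": 0,"y": 0,"z": 0,"rx": 0,"ry": 0.0556,"rz": 0},{"x": 0,"y": 0,"z": 0,"rx": 0,"ry": 0.0556,"rz": 0}]}}

```text
time_s: 4.78
tcp_pos: [489.7, -185.2, 280.7]
orientation: [-0.508, 1.933, -1.933]
contact_force: [-0.2, 0.2, -0.4]
finger_gap: 1.001
```

Request:
{"op": "jog_arm", "data": {"series": [{"x": 0,"y": 0,"z": 0,"rx": 0,"ry": 0.0556,"rz": 0},{"x": 0,"y": 0,"z": 0,"rx": 0,"ry": 0.0556,"rz": 0},{"x": 0,"y": 0,"z": 0,"rx": 0,"ry": 0.0556,"rz": 0},{"x": 0,"y": 0,"z": 0,"rx": 0,"ry": 0,"rz": 0},{"x": 0,"y": 0,"z": 0,"rx": 0,"ry": 0,"rz": 0}]}}

```text
time_s: 5.4
tcp_pos: [489.6, -185.4, 280.8]
orientation: [-0.001, -2.221, 2.221]
contact_force: [0.8, -0.0, -1.1]
finger_gap: 0.999
```

```bash
python3 snap.py w2
```

```text
q [-0.496 -0.039  1.796 -0.     1.385  1.076] tcp [ 489.6 -185.4  280.8] R [[-1.0, -0.0, -0.001], [0.001, 0.0, -1.0], [0.0, -1.0, -0.0]]
```

View pics/w2.png

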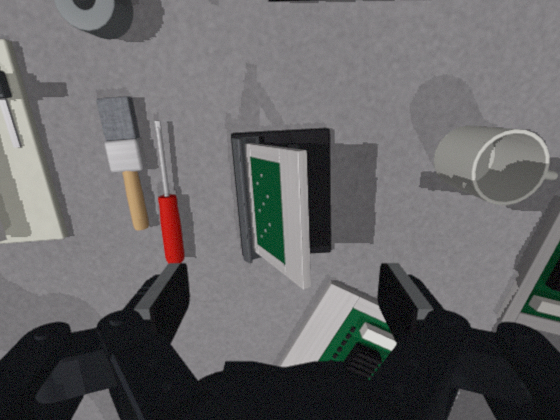

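The wrist view shows the carrier's solder face at (247–310, 143–285), with the top bar on the right. Neighbours are the big look-alike at (340,340), the brush at (128,160) and the driver at (167,195). I'll fit its plane and extents.

```bash
cat > car.py <<'E'
from h import *
import sys
im,d,p=load("pics/w2.npz"); P=cloud(d,p); V,U=np.indices(d.shape)
w=(U>240)&(U<318)&(V>135)&(V<292)&(P[...,2]>20)&(d>0); Q=P[w]
g=(im[...,1]>im[...,0].astype(int)+15)&w; G=P[g]
n=np.array([0,.866,.5]); 
k=np.ones(len(Q),bool); c=G.mean(0); base=G
for _ in range(6):
    c=base.mean(0); n=np.linalg.svd(base-c,full_matrices=False)[2][2]; n*=np.sign(n[2]); base=Q[abs((Q-c)@n)<2]
print("n",n.round(3),"elev",np.degrees(np.arcsin(n[2])).round(2),"yaw",np.degrees(np.arctan2(-n[0],n[1])).round(2),len(base),((base-c)@n).std().round(2))
h=np.array([n[1],-n[0],0]); h/=np.linalg.norm(h); u=np.cross(n,h); u*=np.sign(u[2])  # h along length, u up slope
a=(base-c)@h; b=(base-c)@u
print("len ext",np.percentile(a,[.5,2,98,99.5]).round(1),"up ext",np.percentile(b,[.5,2,98,99.5]).round(1))
m=np.zeros(d.shape,np.uint8); m[w]=(abs((Q-c)@n)<3); m=cv2.morphologyEx(m,cv2.MORPH_OPEN,np.ones((3,3)))
N,L,st,_=cv2.connectedComponentsWithStats(m); kk=1+np.argmax(st[1:,4]); B=P[L==kk]; ab=np.c_[(B-c)@h,(B-c)@u].astype(np.float32)
r=cv2.minAreaRect(ab); print("rect",np.round(r[0],1),np.round(r[1],1),round(r[2],2))
ga=np.c_[(G-c)@h,(G-c)@u]; print("green ext",np.percentile(ga,[1,99],axis=0).round(1).tolist())
cen=c+h*r[0][0]+u*r[0][1]-5*n; print("centre",cen.round(1),"h",h.round(3),"u",u.round(3))
print("upper edge mid",(cen+60*u).round(1))
E
python3 car.py
```

```text
n [-0.044  0.864  0.502] elev 30.15 yaw 2.92 6609 0.45
len ext [-73.8 -71.1  63.9  65.4] up ext [-69.2 -68.4  51.7  52.3]
rect [-6.8 -8.5] [123.6 158.8] 89.97
green ext [[-59.4, -53.9], [49.7, 15.6]]
centre [ 456.8 -175.3   79.3] h [0.999 0.051 0.   ] u [ 0.026 -0.502  0.865]
upper edge mid [ 458.4 -205.4  131.2]
```

```bash
cat > geo.py <<'E'
from h import *
rz=lambda a:Ro.from_euler("z",a).as_matrix()
n=np.array([-.044,.864,.502]); n/=np.linalg.norm(n); hx=np.array([n[1],-n[0],0]); hx/=np.linalg.norm(hx); u=np.cross(n,hx); u*=np.sign(u[2])
cen=np.array([459.2,-175.4,79.7]); RC=np.c_[hx,u,-n]            # carrier frame at the start
yaw=np.radians(4.62); c4,s4=np.cos(np.radians(40)),np.sin(np.radians(40))
RS=rz(yaw)@np.array([[1,0,0],[0,s4,-c4],[0,c4,s4]]); seat=np.array([481.3,238.9,74.])
TR=np.c_[[-1,0,0],[0,-1,0],[0,0,1]].astype(float)               # tool axes in carrier: x=-cx,y=-cy,z=cz
YG=28.                                                          # tcp at carrier y
def go(tcp,R,s):
    "print shift (units of 150 mm) to be done after the turn, and turn/pi in present tool axes"
    R0=Ro.from_rotvec(s["orientation"]).as_matrix(); rv=Ro.from_matrix(R0.T@R).as_rotvec()
    dw=np.array(tcp)-s["tcp_pos"]
    print("turn/pi",(rv/np.pi).round(4),"deg",np.degrees(np.linalg.norm(rv)).round(2),"| shift before turn",(R0.T@dw/150).round(4),"after turn",(R.T@dw/150).round(4),"mm",np.linalg.norm(dw).round(1))
E
python3 - <<'E'
from geo import *; from bench import *
s=read_state(); print(RC.round(3))
go(cen+138*u,RC@TR,s); go(cen+YG*u,RC@TR,s)
E
```

```text
[[ 0.999  0.026  0.044]
 [ 0.051 -0.501 -0.864]
 [ 0.     0.865 -0.502]]
turn/pi [-0.1673 -0.0162 -0.0044] deg 30.27 | shift before turn [0.1792 0.5447 0.3948] after turn [0.1995 0.278  0.6064] mm 104.4
turn/pi [-0.1673 -0.0162 -0.0044] deg 30.27 | shift before turn [0.1983 1.179  0.0273] after turn [0.1995 1.0113 0.6064] mm 179.4
```

Request:
{"op": "jog_arm", "data": {"series": [{"x": 0,"y": 0,"z": 0,"rx": -0.0558,"ry": -0.0054,"rz": -0.0015},{"x": 0,"y": 0,"z": 0,"rx": -0.0558,"ry": -0.0054,"rz": -0.0015},{"x": 0,"y": 0,"z": 0,"rx": -0.0558,"ry": -0.0054,"rz": -0.0015},{"x": 0.1,"y": 0.1,"z": 0.3,"rx": 0,"ry": 0,"rz": 0},{"x": 0.1,"y": 0.178,"z": 0.306,"rx": 0,"ry": 0,"rz": 0}], "claw": 100}}

```text
time_s: 6.08
tcp_pos: [463.0, -246.9, 198.9]
orientation: [-0.065, 2.696, -1.558]
contact_force: [0.7, -0.7, -0.1]
finger_gap: 0.606
```

```bash
python3 - <<'E'
from geo import *; from bench import *
s=read_state(); print(s["qpos"].round(3),s["tcp_pos"].round(1),s["dq"].round(2),s["finger_gap"])
go(cen+138*u,RC@TR,s); go(cen+YG*u,RC@TR,s)
E
```

```text
[-0.818  0.268  1.695  0.331  1.59   0.64 ] [ 463.  -246.9  198.9] [-0.37  0.48  0.18 -0.16 -0.49 -0.54] 0.6055401717808766
turn/pi [-0.0009  0.0001 -0.0009] deg 0.23 | shift before turn [ 0.0011  0.0071 -0.0139] after turn [ 0.0011  0.0071 -0.0139] mm 2.3
turn/pi [-0.0009  0.0001 -0.0009] deg 0.23 | shift before turn [ 0.0032  0.7404 -0.0159] after turn [ 0.0011  0.7404 -0.0139] mm 111.1
```

Request:
{"op": "jog_arm", "data": {"series": [{"x": 0,"y": 0.1,"z": 0,"rx": 0,"ry": 0,"rz": 0},{"x": 0,"y": 0.18,"z": 0,"rx": 0,"ry": 0,"rz": 0},{"x": 0,"y": 0.15,"z": 0,"rx": 0,"ry": 0,"rz": 0},{"x": 0,"y": 0,"z": 0,"rx": 0,"ry": 0,"rz": 0},{"x": 0,"y": 0,"z": 0,"rx": 0,"ry": 0,"rz": 0}]}}

```text
time_s: 6.7
tcp_pos: [461.8, -212.5, 144.6]
orientation: [-0.066, 2.698, -1.556]
contact_force: [-0.8, 0.0, 0.5]
finger_gap: 0.606
```

```bash
python3 snap.py w3; python3 - <<'E'
from geo import *; from bench import *
s=read_state(); print(s["qpos"].round(3),s["tcp_pos"].round(1),s["contact_force"].round(1))
go(cen+YG*u,RC@TR,s)
im,d,p=load("pics/w3.npz"); P=cloud(d,p); L=(P-cen)@RC
w=(abs(L[...,0])<75)&(abs(L[...,1])<65)&(L[...,2]<0)&(L[...,2]>-9)&(d>0); Q=L[w]
w2=w&(L[...,1]>20); q=L[w2]
print("carrier pts",len(Q),"z",np.percentile(Q[:,2],[5,50,95]).round(1),"bar",len(q),np.percentile(q,[1,50,99],axis=0).round(1).tolist())
# above-edge strip seen from camera: top edge
E
```

```text
q [-0.779  0.291  1.781  0.348  1.478  0.637] tcp [ 461.8 -212.5  144.6] R [[-0.999, -0.024, 0.044], [-0.05, 0.5, -0.864], [-0.001, -0.866, -0.501]]
[-0.779  0.291  1.78   0.348  1.478  0.636] [ 462.  -212.9  144.8] [ 0.4 -0.5  0.3]
turn/pi [-0.0006 -0.     -0.0007] deg 0.17 | shift before turn [0.0064 0.3147 0.0005] after turn [0.0057 0.3147 0.0011] mm 47.2
carrier pts 2660 z [-7.8 -2.7 -0.1] bar 2434 [[-67.7, 58.0, -5.2], [13.6, 59.6, -2.6], [69.6, 61.0, -0.0]]
```

View pics/w3.png

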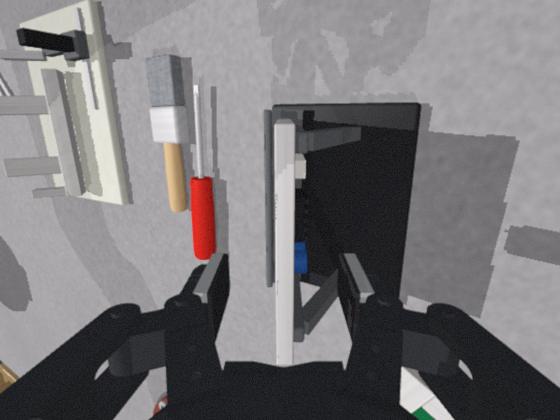

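View: the carrier's edge lies centred between the fingers (column 285, fingers at about 220 and 345), with the blue and white components on the +z side. Go in the last 47 mm and grip.

Request:
{"op": "jog_arm", "data": {"series": [{"x": 0.006,"y": 0.12,"z": 0,"rx": 0,"ry": 0,"rz": 0},{"x": 0,"y": 0.12,"z": 0,"rx": 0,"ry": 0,"rz": 0},{"x": 0,"y": 0.075,"z": 0,"rx": 0,"ry": 0,"rz": 0},{"x": 0,"y": 0,"z": 0,"rx": 0,"ry": 0,"rz": 0},{"x": 0,"y": 0,"z": 0,"rx": 0,"ry": 0,"rz": 0}]}}

```text
time_s: 7.38
tcp_pos: [459.0, -188.7, 102.6]
orientation: [-0.067, 2.701, -1.555]
contact_force: [-1.1, 0.0, -0.8]
finger_gap: 0.603
```

Request:
{"op": "jog_arm", "data": {"series": [{"x": 0,"y": 0,"z": 0,"rx": 0,"ry": 0,"rz": 0},{"x": 0,"y": 0,"z": 0,"rx": 0,"ry": 0,"rz": 0},{"x": 0,"y": 0,"z": 0,"rx": 0,"ry": 0,"rz": 0},{"x": 0,"y": 0,"z": 0,"rx": 0,"ry": 0,"rz": 0},{"x": 0,"y": 0,"z": 0,"rx": 0,"ry": 0,"rz": 0}], "claw": 255}}

```text
time_s: 8.0
tcp_pos: [459.2, -189.1, 102.9]
orientation: [-0.066, 2.7, -1.556]
contact_force: [-0.7, -1.6, 2.2]
finger_gap: 0.107
```

Request:
{"op": "jog_arm", "data": {"series": [{"x": 0,"y": -0.1,"z": 0,"rx": 0,"ry": 0,"rz": 0},{"x": 0,"y": -0.25,"z": 0,"rx": 0,"ry": 0,"rz": 0},{"x": 0,"y": -0.3,"z": 0,"rx": 0,"ry": 0,"rz": 0},{"x": 0,"y": -0.23,"z": -0.13,"rx": 0,"ry": 0,"rz": 0},{"x": 0,"y": -0.23,"z": -0.13,"rx": 0,"ry": 0,"rz": 0}]}}

```text
time_s: 8.62
tcp_pos: [460.7, -238.8, 266.9]
orientation: [-0.067, 2.702, -1.556]
contact_force: [-0.3, 0.6, -3.6]
finger_gap: 0.108
```

```bash
cat >> geo.py <<'E'
import os
OFF=np.array([0.,YG,0])   # tcp in carrier frame
E
python3 - <<'E'
from geo import *; from bench import *
s=read_state(); print(s["qpos"].round(3),s["tcp_pos"].round(1),s["contact_force"].round(1),s["finger_gap"])
t=np.array([459.2,-189.1,102.9]); print("tcp in carrier at grasp",(RC.T@(t-cen)).round(2))
off=np.array([-0.6,27.1,0])
R=RS@TR
for nm,lp in (("hover 70 above along slope, 10 out",[5,70,12]),("over",[5,140,20])):
    c=seat+RS@np.array(lp,float); t=c+RS@off; print(nm,"tcp",t.round(1)); go(t,R,s)
E
```

```text
[-0.811  0.191  1.654  0.336  1.704  0.687] [ 460.7 -238.8  266.9] [-0.3  0.6 -3.6] 0.1077129251968964
tcp in carrier at grasp [-0.7  26.93  0.19]
hover 70 above along slope, 10 out tcp [481.4 292.3 156.1]
turn/pi [ 0.3897 -0.0109  0.0015] deg 70.17 | shift before turn [-0.3098  2.4113 -2.6819] after turn [-0.4225 -1.6955 -3.1701] mm 543.0
over tcp [478.3 331.  214.9]
turn/pi [ 0.3897 -0.0109  0.0015] deg 70.17 | shift before turn [-0.3008  2.2026 -3.1026] after turn [-0.4225 -2.1622 -3.1168] mm 572.5
```

Request:
{"op": "jog_arm", "data": {"series": [{"x": -0.0251,"y": 0.1585,"z": -0.273,"rx": 0,"ry": 0,"rz": 0},{"x": -0.0251,"y": 0.1585,"z": -0.273,"rx": 0,"ry": 0,"rz": 0},{"x": -0.0251,"y": 0.1585,"z": -0.273,"rx": 0,"ry": 0,"rz": 0},{"x": -0.0251,"y": 0.1585,"z": -0.273,"rx": 0,"ry": 0,"rz": 0},{"x": -0.0251,"y": 0.1585,"z": -0.273,"rx": 0,"ry": 0,"rz": 0}]}}

```text
time_s: 9.25
tcp_pos: [467.7, 0.2, 265.7]
orientation: [-0.067, 2.702, -1.556]
contact_force: [0.6, 0.1, -2.0]
finger_gap: 0.105
```

Request:
{"op": "jog_arm", "data": {"series": [{"x": -0.0251,"y": 0.1585,"z": -0.273,"rx": 0,"ry": 0,"rz": 0},{"x": -0.0251,"y": 0.1585,"z": -0.273,"rx": 0,"ry": 0,"rz": 0},{"x": -0.0251,"y": 0.1585,"z": -0.273,"rx": 0,"ry": 0,"rz": 0},{"x": -0.0251,"y": 0.1585,"z": -0.273,"rx": 0,"ry": 0,"rz": 0},{"x": -0.0251,"y": 0.1585,"z": -0.273,"rx": 0,"ry": 0,"rz": 0}]}}

```text
time_s: 9.88
tcp_pos: [474.8, 237.4, 265.6]
orientation: [-0.068, 2.701, -1.557]
contact_force: [1.2, 0.4, -2.9]
finger_gap: 0.11
```

Request:
{"op": "jog_arm", "data": {"series": [{"x": -0.0251,"y": 0.1585,"z": -0.273,"rx": 0,"ry": 0,"rz": 0},{"x": -0.0251,"y": 0.1585,"z": -0.273,"rx": 0,"ry": 0,"rz": 0},{"x": 0,"y": 0,"z": 0,"rx": 0.0557,"ry": -0.0016,"rz": 0},{"x": 0,"y": 0,"z": 0,"rx": 0.0557,"ry": -0.0016,"rz": 0}]}}

```text
time_s: 10.38
tcp_pos: [477.8, 330.6, 265.7]
orientation: [-0.067, 2.371, -2.0]
contact_force: [0.6, -1.0, -3.1]
finger_gap: 0.109
```

```bash
python3 - <<'E'
from geo import *; from bench import *
s=read_state(); print(s["qpos"].round(3),s["tcp_pos"].round(1),s["contact_force"].round(1),s["finger_gap"])
off=np.array([-0.7,26.9,0.2]); t=seat+RS@(np.array([5,140,20.])+off); print("tcp",t.round(1)); go(t,RS@TR,s)
E
```

```text
[0.401 0.046 1.747 0.165 1.294 1.872] [477.8 330.6 265.7] [ 0.6 -1.  -3.1] 0.10853752372183355
tcp [478.2 330.8 214.8]
turn/pi [ 0.276  -0.0073  0.0014] deg 49.7 | shift before turn [-0.0019  0.3346  0.0564] after turn [-0.0025  0.2595 -0.2186] mm 50.9
```

Request:
{"op": "jog_arm", "data": {"series": [{"x": 0,"y": 0,"z": 0,"rx": 0.0552,"ry": -0.0015,"rz": 0.0003},{"x": 0,"y": 0,"z": 0,"rx": 0.0552,"ry": -0.0015,"rz": 0.0003},{"x": 0,"y": 0,"z": 0,"rx": 0.0552,"ry": -0.0015,"rz": 0.0003},{"x": 0,"y": 0,"z": 0,"rx": 0.0552,"ry": -0.0015,"rz": 0.0003},{"x": 0,"y": 0,"z": 0,"rx": 0.0552,"ry": -0.0015,"rz": 0.0003}]}}

```text
time_s: 11.0
tcp_pos: [478.2, 331.9, 266.3]
orientation: [-0.05, 1.3, -2.778]
contact_force: [0.0, -1.0, -2.6]
finger_gap: 0.107
```

Request:
{"op": "jog_arm", "data": {"series": [{"x": 0,"y": 0,"z": 0,"rx": 0,"ry": 0,"rz": 0},{"x": 0,"y": 0,"z": 0,"rx": 0,"ry": 0,"rz": 0}]}}

```text
time_s: 11.25
tcp_pos: [478.4, 331.1, 265.9]
orientation: [-0.052, 1.309, -2.774]
contact_force: [0.7, 0.3, -1.5]
finger_gap: 0.106
```

```bash
python3 snap.py w4; python3 - <<'E'
from geo import *; from bench import *
s=read_state(); print(s["contact_force"].round(1),s["finger_gap"])
off=np.array([-0.7,26.9,0.2])
for l in ([5,140,20.],[5,60,5.],[5,0,0]): t=seat+RS@(np.array(l)+off); print("tcp",t.round(1)); go(t,RS@TR,s)
for n in("side",):
    p=camera_params(n); im,d=get_image(n); np.savez(f"pics/{n}4.npz",im=im,d=d,**p); cv2.imwrite(f"pics/{n}4.png",cv2.resize(im[200:400,130:400],None,fx=2.8,fy=2.8,interpolation=cv2.INTER_CUBIC)[:,:,::-1])
a=cv2.imread("pics/w4.png"); b=cv2.imread("pics/side4.png"); b=cv2.resize(b,(int(b.shape[1]*420/b.shape[0]),420)); cv2.imwrite("pics/m4.png",cv2.resize(np.hstack([a,b]),(800,int(420*800/(560+b.shape[1])))))
E
```

```text
q [ 0.747  0.398  1.451 -0.532  1.737  2.269] tcp [478.4 331.1 265.9] R [[-0.997, 0.052, 0.062], [-0.081, -0.634, -0.769], [-0.001, -0.772, 0.636]]
[ 0.2 -0.8 -2.7] 0.10629309600035323
tcp [478.2 330.8 214.8]
turn/pi [ 0.003  -0.0006 -0.0006] deg 0.56 | shift before turn [ 0.0053  0.268  -0.2207] after turn [ 0.0044  0.2659 -0.2232] mm 52.1
tcp [481.4 291.  143.9]
turn/pi [ 0.003  -0.0006 -0.0006] deg 0.56 | shift before turn [ 0.0065  0.8023 -0.3157] after turn [ 0.0044  0.7993 -0.3232] mm 129.3
tcp [484.2 256.3  94.7]
turn/pi [ 0.003  -0.0006 -0.0006] deg 0.56 | shift before turn [ 0.0072  1.2026 -0.3452] after turn [ 0.0044  1.1993 -0.3565] mm 187.7
```

View pics/m4.png

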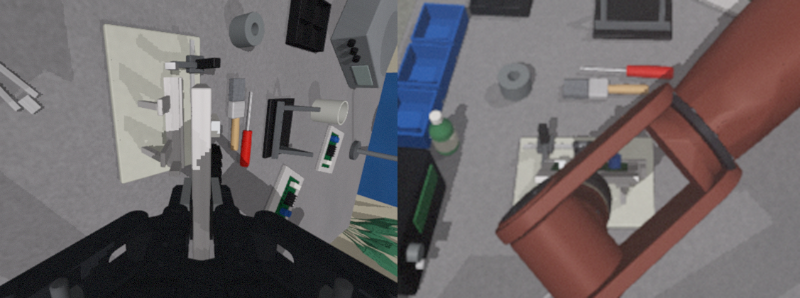

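```bash
python3 - <<'E'
from geo import *; from bench import *
im,d,p=load("pics/w4.npz"); P=cloud(d,p); s=read_state(); R=Ro.from_rotvec(s["orientation"]).as_matrix(); L=(P-s["tcp_pos"])@R
w=(abs(L[...,2])<9)&(L[...,1]<-28)&(L[...,1]>-40)&(abs(L[...,0])<85)&(im.min(2)>90); Q=L[w]
print(len(Q),np.percentile(Q,[.5,2,50,98,99.5],axis=0).round(1).tolist())
e=Q[abs(Q[:,1]-np.median(Q[:,1]))<1.5]
for a,b in ((-75,-55),(-55,-35),(-35,-20),(20,45),(45,75)):
    z=e[(e[:,0]>a)&(e[:,0]<b)]; 
    if len(z)>10: print(a,b,len(z),"y",np.median(z[:,1]).round(2),"z",np.percentile(z[:,2],[2,98]).round(1))
# stand check: base top corners again
S=(P-seat)@RS
w=(abs(P[...,2]-12)<3)&(im.min(2)>110)&(abs(S[...,0])<190)&(P[...,1]>100)&(P[...,1]<320)&(P[...,0]>370)&(P[...,0]<650)
print("base rect",[np.round(x,1) for x in cv2.minAreaRect(P[w][:,:2].astype(np.float32))])
Q=S[(abs(S[...,0])<60)&(abs(S[...,2]+5)<6)&(S[...,1]<22)&(S[...,1]>-45)&(d>0)]
if len(Q): print("rail pts",len(Q),np.percentile(Q,[2,50,98],axis=0).round(1).tolist())
g=S[(S[...,0]<-60)&(S[...,0]>-90)&(abs(S[...,1]+30)<28)&(S[...,2]>0)&(S[...,2]<30)&(d>0)]; print("guide",len(g),np.percentile(g,[1,50,99],axis=0).round(1).tolist() if len(g) else "")
E
```

```text
6309 [[-69.6, -36.2, -6.8], [-68.6, -33.5, -6.5], [-30.6, -32.3, -1.9], [24.9, -31.0, 2.8], [26.9, -30.6, 3.1]]
-75 -55 1288 y -32.2 z [-6.7  2.8]
-55 -35 1511 y -32.25 z [-6.5  2.9]
-35 -20 962 y -32.27 z [-6.4  2.5]
20 45 362 y -32.33 z [-6.4  3.1]
base rect [array([513.8, 214.6]), array([249.5, 174.5]), np.float64(4.6)]
rail pts 729 [[-48.8, -41.3, -10.7], [29.0, 8.1, -5.0], [52.1, 20.9, -4.2]]
guide 313 [[-79.8, -56.8, 0.3], [-70.0, -28.4, 9.2], [-60.5, -8.7, 17.6]]
```

```bash
cat > where.py <<'E'
from geo import *; from bench import *
import sys
OFF=np.array([-0.5,27.6,1.5])
s=read_state(); R0=Ro.from_rotvec(s["orientation"]).as_matrix()
c=s["tcp_pos"]-R0@TR.T@OFF if 0 else s["tcp_pos"]-(R0@TR.T)@OFF
print("t",s["time_s"],"carrier in seat",(RS.T@(c-seat)).round(2),"turn err deg",np.degrees(Ro.from_matrix(R0.T@RS@TR).as_rotvec()).round(2),"F",s["contact_force"].round(1),"F in seat",(RS.T@s["contact_force"]).round(1),"gap",round(s["finger_gap"],3))
for a in sys.argv[1:]:
    t=seat+RS@(np.array(eval(a),float)+OFF); print(a,end=" "); go(t,RS@TR,s)
E
python3 where.py [5,75,3] [5,10,3]
```

```text
t 11.35 carrier in seat [  5.74 179.54  52.39] turn err deg [ 0.56 -0.15 -0.13] F [ 0.4  0.1 -3. ] F in seat [ 0.4 -2.2 -2. ] gap 0.11
[5,75,3] turn/pi [ 0.0031 -0.0008 -0.0007] deg 0.59 | shift before turn [ 0.0069  0.7    -0.3243] after turn [ 0.0045  0.6968 -0.3311] mm 115.7
[5,10,3] turn/pi [ 0.0031 -0.0008 -0.0007] deg 0.59 | shift before turn [ 0.0079  1.1333 -0.32  ] after turn [ 0.0045  1.1301 -0.3311] mm 176.6
```

Request:
{"op": "jog_arm", "data": {"series": [{"x": 0,"y": 0,"z": 0,"rx": 0.0031,"ry": -0.0008,"rz": -0.0007},{"x": 0,"y": 0.25,"z": -0.11,"rx": 0,"ry": 0,"rz": 0},{"x": 0.0045,"y": 0.25,"z": -0.11,"rx": 0,"ry": 0,"rz": 0},{"x": 0,"y": 0.197,"z": -0.111,"rx": 0,"ry": 0,"rz": 0},{"x": 0,"y": 0,"z": 0,"rx": 0,"ry": 0,"rz": 0}]}}

```text
time_s: 11.98
tcp_pos: [478.4, 299.6, 151.8]
orientation: [-0.062, 1.289, -2.787]
contact_force: [0.7, 0.9, -1.8]
finger_gap: 0.107
```

Request:
{"op": "jog_arm", "data": {"series": [{"x": 0,"y": 0,"z": 0,"rx": 0,"ry": 0,"rz": 0},{"x": 0,"y": 0,"z": 0,"rx": 0,"ry": 0,"rz": 0}]}}

```text
time_s: 12.22
tcp_pos: [481.4, 303.1, 156.7]
orientation: [-0.05, 1.295, -2.778]
contact_force: [0.6, 0.3, -2.7]
finger_gap: 0.106
```

```bash
python3 where.py [5,10,3]
```

```text
t 12.225 carrier in seat [ 5.9  76.86  2.62] turn err deg [-0.01 -0.01 -0.17] F [ 0.6  0.3 -2.7] F in seat [ 0.6 -1.9 -2. ] gap 0.106
[5,10,3] turn/pi [-0.    -0.    -0.001] deg 0.17 | shift before turn [0.0068 0.4457 0.0025] after turn [0.0055 0.4457 0.0025] mm 66.9
```

Request:
{"op": "jog_arm", "data": {"series": [{"x": 0.0055,"y": 0.08,"z": 0.0025,"rx": 0,"ry": 0,"rz": -0.001},{"x": 0,"y": 0.1,"z": 0,"rx": 0,"ry": 0,"rz": 0},{"x": 0,"y": 0.1,"z": 0,"rx": 0,"ry": 0,"rz": 0},{"x": 0,"y": 0.08,"z": 0,"rx": 0,"ry": 0,"rz": 0},{"x": 0,"y": 0.05,"z": 0,"rx": 0,"ry": 0,"rz": 0}]}}

```text
time_s: 12.85
tcp_pos: [481.9, 260.9, 106.2]
orientation: [-0.059, 1.292, -2.786]
contact_force: [-0.3, -0.6, -2.7]
finger_gap: 0.11
```

Request:
{"op": "jog_arm", "data": {"series": [{"x": 0,"y": 0,"z": 0,"rx": 0,"ry": 0,"rz": 0},{"x": 0,"y": 0,"z": 0,"rx": 0,"ry": 0,"rz": 0}]}}

```text
time_s: 13.1
tcp_pos: [482.7, 262.4, 107.7]
orientation: [-0.057, 1.294, -2.783]
contact_force: [0.2, 0.4, -2.4]
finger_gap: 0.108
```

```bash
python3 where.py [5,4,2] [5,0,0]; python3 snap.py w5; python3 - <<'E'
from geo import *; from bench import *
im,d,p=load("pics/w5.npz"); P=cloud(d,p); S=(P-seat)@RS
Q=S[(abs(S[...,0])<75)&(S[...,1]>70)&(S[...,1]<82)&(abs(S[...,2])<12)&(d>0)&(im.min(2)>90)]
print("top edge",len(Q),np.percentile(Q,[1,50,99],axis=0).round(1).tolist())
Q=S[(abs(S[...,0])<56)&(abs(S[...,2]+5)<5)&(S[...,1]<24)&(S[...,1]>-45)&(d>0)]; print("rail",len(Q),np.percentile(Q,[1,50,99],axis=0).round(1).tolist() if len(Q) else "")
E
```

```text
t 13.1 carrier in seat [ 3.69 13.18  2.4 ] turn err deg [-0.13  0.11  0.15] F [ 0.2  0.4 -2.4] F in seat [ 0.2 -1.6 -1.8] gap 0.108
[5,4,2] turn/pi [-0.0007  0.0006  0.0008] deg 0.23 | shift before turn [-0.0084  0.0612 -0.0023] after turn [-0.0083  0.0612 -0.0022] mm 9.3
[5,0,0] turn/pi [-0.0007  0.0006  0.0008] deg 0.23 | shift before turn [-0.0085  0.0878 -0.0157] after turn [-0.0083  0.0879 -0.0156] mm 13.4
q [ 0.668  0.494  1.65  -0.569  1.458  2.358] tcp [482.7 262.4 107.7] R [[-0.997, 0.049, 0.064], [-0.08, -0.643, -0.762], [0.003, -0.765, 0.645]]
top edge 6306 [[-22.5, 72.5, -1.5], [34.5, 74.0, 3.3], [73.1, 75.5, 8.2]]
rail 616 [[28.6, -36.7, -9.9], [43.0, 19.4, -7.1], [52.1, 21.4, -4.5]]
```

Request:
{"op": "jog_arm", "data": {"series": [{"x": -0.008,"y": 0.03,"z": -0.005,"rx": -0.0007,"ry": 0.0006,"rz": 0.0008},{"x": 0,"y": 0.03,"z": -0.005,"rx": 0,"ry": 0,"rz": 0},{"x": 0,"y": 0.01,"z": 0,"rx": 0,"ry": 0,"rz": 0},{"x": 0,"y": 0,"z": 0,"rx": 0,"ry": 0,"rz": 0},{"x": 0,"y": 0,"z": 0,"rx": 0,"ry": 0,"rz": 0}]}}

```text
time_s: 13.78
tcp_pos: [484.0, 256.5, 98.4]
orientation: [-0.053, 1.296, -2.781]
contact_force: [-0.2, 0.2, -3.0]
finger_gap: 0.107
```

```bash
python3 where.py [5,0,0]
```

```text
t 13.775 carrier in seat [4.58 2.25 0.89] turn err deg [-0.03  0.02  0.04] F [-0.2  0.2 -3. ] F in seat [-0.2 -2.2 -2.1] gap 0.107
[5,0,0] turn/pi [-0.0002  0.0001  0.0002] deg 0.06 | shift before turn [-0.0026  0.015  -0.0058] after turn [-0.0026  0.015  -0.0058] mm 2.4
```

Request:
{"op": "jog_arm", "data": {"series": [{"x": 0,"y": 0.007,"z": -0.004,"rx": 0,"ry": 0,"rz": 0},{"x": 0,"y": 0.005,"z": 0,"rx": 0,"ry": 0,"rz": 0},{"x": 0,"y": 0,"z": 0,"rx": 0,"ry": 0,"rz": 0}]}}

```text
time_s: 14.15
tcp_pos: [483.9, 255.7, 96.5]
orientation: [-0.054, 1.296, -2.782]
contact_force: [0.3, -0.4, -2.7]
finger_gap: 0.109
```

Request:
{"op": "jog_arm", "data": {"series": [{"x": 0,"y": 0.005,"z": 0,"rx": 0,"ry": 0,"rz": 0},{"x": 0,"y": 0,"z": 0,"rx": 0,"ry": 0,"rz": 0},{"x": 0,"y": 0,"z": 0,"rx": 0,"ry": 0,"rz": 0}]}}

```text
time_s: 14.52
tcp_pos: [484.0, 255.3, 96.0]
orientation: [-0.053, 1.296, -2.781]
contact_force: [0.4, 1.1, -3.1]
finger_gap: 0.104
```

```bash
python3 where.py [5,0,0]
```

```text
t 14.525 carrier in seat [ 4.52 -0.37  0.3 ] turn err deg [-0.03  0.03  0.05] F [ 0.4  1.1 -3.1] F in seat [ 0.5 -1.7 -2.8] gap 0.104
[5,0,0] turn/pi [-0.0002  0.0001  0.0003] deg 0.06 | shift before turn [-0.0031 -0.0025 -0.0019] after turn [-0.0031 -0.0025 -0.0019] mm 0.7
```

Request:
{"op": "jog_arm", "data": {"series": [{"x": 0,"y": 0.005,"z": -0.003,"rx": 0,"ry": 0,"rz": 0},{"x": 0,"y": 0,"z": 0,"rx": 0,"ry": 0,"rz": 0},{"x": 0,"y": 0,"z": 0,"rx": 0,"ry": 0,"rz": 0}]}}

```text
time_s: 14.9
tcp_pos: [484.1, 255.4, 95.4]
orientation: [-0.053, 1.296, -2.781]
contact_force: [-0.9, 0.3, -1.1]
finger_gap: 0.107
```

Request:
{"op": "jog_arm", "data": {"series": [{"x": 0,"y": 0.005,"z": -0.002,"rx": 0,"ry": 0,"rz": 0},{"x": 0,"y": 0,"z": 0,"rx": 0,"ry": 0,"rz": 0},{"x": 0,"y": 0,"z": 0,"rx": 0,"ry": 0,"rz": 0}]}}

```text
time_s: 15.28
tcp_pos: [484.0, 255.4, 95.2]
orientation: [-0.053, 1.296, -2.781]
contact_force: [-2.9, 3.5, 5.0]
finger_gap: 0.108
```

```bash
python3 where.py [5,0,0]
```

```text
t 15.275 carrier in seat [ 4.49 -0.91 -0.32] turn err deg [-0.03  0.    0.04] F [-2.9  3.5  5. ] F in seat [-2.6  6.2  0.3] gap 0.108
[5,0,0] turn/pi [-0.0001  0.      0.0002] deg 0.05 | shift before turn [-0.0033 -0.0061  0.0022] after turn [-0.0033 -0.0061  0.0022] mm 1.1
```

Request:
{"op": "jog_arm", "data": {"series": [{"x": 0,"y": 0,"z": -0.005,"rx": 0,"ry": 0,"rz": 0},{"x": 0,"y": 0,"z": 0,"rx": 0,"ry": 0,"rz": 0},{"x": 0,"y": 0,"z": 0,"rx": 0,"ry": 0,"rz": 0}]}}

```text
time_s: 15.65
tcp_pos: [484.0, 255.7, 95.0]
orientation: [-0.052, 1.295, -2.782]
contact_force: [-4.0, 3.5, 5.7]
finger_gap: 0.107
```

```bash
python3 where.py [5,0,0]; python3 snap.py w6; python3 - <<'E'
from geo import *; from bench import *
im,d,p=load("pics/w6.npz"); P=cloud(d,p); S=(P-seat)@RS
Q=S[(abs(S[...,0])<77)&(S[...,1]>55)&(S[...,1]<66)&(abs(S[...,2])<12)&(d>0)&(im.min(2)>90)]
print("top edge",len(Q),np.percentile(Q,[1,50,99],axis=0).round(1).tolist())
E
```

```text
t 15.65 carrier in seat [ 4.57 -0.89 -0.62] turn err deg [-0.08 -0.01  0.04] F [-4.   3.5  5.7] F in seat [-3.7  6.8  0.7] gap 0.107
[5,0,0] turn/pi [-0.0004 -0.0001  0.0002] deg 0.09 | shift before turn [-0.0027 -0.0059  0.0044] after turn [-0.0027 -0.0059  0.0044] mm 1.2
q [ 0.659  0.505  1.663 -0.575  1.432  2.367] tcp [484.  255.7  95. ] R [[-0.997, 0.051, 0.061], [-0.08, -0.642, -0.763], [0.0, -0.765, 0.644]]
top edge 6316 [[-21.8, 58.5, -4.4], [35.2, 60.0, 0.4], [73.9, 61.5, 5.3]]
```

Request:
{"op": "jog_arm", "data": {"series": [{"x": 0,"y": 0,"z": 0,"rx": 0,"ry": 0,"rz": 0},{"x": 0,"y": 0,"z": 0,"rx": 0,"ry": 0,"rz": 0},{"x": 0,"y": 0,"z": 0,"rx": 0,"ry": 0,"rz": 0},{"x": 0,"y": 0,"z": 0,"rx": 0,"ry": 0,"rz": 0}], "claw": 160}}

```text
time_s: 16.2
tcp_pos: [484.0, 255.3, 93.7]
orientation: [-0.054, 1.296, -2.782]
contact_force: [0.5, -0.7, -0.5]
finger_gap: 0.375
```

```bash
python3 where.py ; python3 snap.py w7; python3 - <<'E'
from geo import *; from bench import *
im,d,p=load("pics/w7.npz"); P=cloud(d,p); S=(P-seat)@RS
Q=S[(abs(S[...,0])<77)&(S[...,1]>55)&(S[...,1]<66)&(abs(S[...,2])<14)&(d>0)&(im.min(2)>90)]
print("top edge",len(Q),np.percentile(Q,[1,50,99],axis=0).round(1).tolist())
E
```

```text
t 16.2 carrier in seat [ 4.52 -2.18 -1.18] turn err deg [-0.05  0.03  0.06] F [ 0.5 -0.7 -0.5] F in seat [ 0.5 -0.8  0.2] gap 0.375
q [ 0.658  0.506  1.664 -0.575  1.429  2.367] tcp [484.  255.3  93.7] R [[-0.997, 0.051, 0.062], [-0.08, -0.641, -0.763], [0.001, -0.766, 0.643]]
top edge 6448 [[-20.5, 58.4, -4.4], [35.1, 59.9, 0.3], [73.9, 61.3, 5.2]]
```

Request:
{"op": "jog_arm", "data": {"series": [{"x": 0,"y": -0.08,"z": 0,"rx": 0,"ry": 0,"rz": 0},{"x": 0,"y": -0.12,"z": 0,"rx": 0,"ry": 0,"rz": 0},{"x": 0,"y": -0.2,"z": 0,"rx": 0,"ry": 0,"rz": 0},{"x": 0,"y": -0.3,"z": 0,"rx": 0,"ry": 0,"rz": 0},{"x": 0,"y": -0.3,"z": 0,"rx": 0,"ry": 0,"rz": 0}]}}

```text
time_s: 16.88
tcp_pos: [476.2, 353.4, 211.1]
orientation: [-0.052, 1.297, -2.78]
contact_force: [-0.1, 1.0, -0.6]
finger_gap: 0.374
```

```bash
cat > jaw.py <<'E'
from geo import *; from bench import *
import sys
RJ=rz(yaw)@np.c_[[0,-1,0],[0,0,-1],[1,0,0]].astype(float)
O=seat-rz(yaw)@[0,5,74]; grip=O+rz(yaw)@[104.3,-89.3,0]   # post centre, jaw open
if __name__=="__main__":
    s=read_state(); print("t",s["time_s"],s["qpos"].round(3),s["tcp_pos"].round(1),"tcp in stand",(rz(yaw).T@(s["tcp_pos"]-O)).round(2),"F stand",(rz(yaw).T@s["contact_force"]).round(1),"gap",round(s["finger_gap"],3))
    for a in sys.argv[1:]:
        g=grip.copy(); g[2]=float(a); print(g.round(1),end=" "); go(g,RJ,s)
E
python3 jaw.py 200 125 45; python3 snap.py w8; python3 - <<'E'
from geo import *
im,d,p=load("pics/w8.npz"); P=cloud(d,p); S=(P-seat)@RS
Q=S[(abs(S[...,0])<85)&(S[...,1]>55)&(S[...,1]<66)&(abs(S[...,2])<14)&(d>0)&(im.min(2)>80)]
print("top edge",len(Q),np.percentile(Q,[.5,2,50,98,99.5],axis=0).round(1).tolist())
for a in (-60,-30,0,30,60):
    z=Q[abs(Q[:,0]-a)<8]; print(a,np.median(z,axis=0).round(1))
T=(P-(seat-rz(yaw)@[0,5,74]))@rz(yaw); q=T[(abs(T[...,0]-100)<40)&(abs(T[...,1]+89)<20)&(T[...,2]>72)&(T[...,2]<90)]; print("post top",len(q),np.percentile(q,[2,50,98],axis=0).round(1).tolist())
E
```

```text
t 16.875 [ 0.775  0.484  1.444 -0.521  1.688  2.33 ] [476.2 353.4 211.1] tcp in stand [  4.16 119.56 211.07] F stand [-0.   1.  -0.6] gap 0.374
[592.9 153.3 200. ] turn/pi [-0.1738 -0.4777  0.1737] deg 96.69 | shift before turn [-0.6671  0.9513  1.0198] after turn [1.3924 0.0738 0.6676] mm 231.9
[592.9 153.3 125. ] turn/pi [-0.1738 -0.4777  0.1737] deg 96.69 | shift before turn [-0.667   1.3344  0.6986] after turn [1.3924 0.5738 0.6676] mm 247.1
[592.9 153.3  45. ] turn/pi [-0.1738 -0.4777  0.1737] deg 96.69 | shift before turn [-0.667   1.7432  0.356 ] after turn [1.3924 1.1072 0.6676] mm 285.0
q [ 0.775  0.484  1.444 -0.521  1.688  2.33 ] tcp [476.2 353.4 211.1] R [[-0.997, 0.052, 0.062], [-0.081, -0.64, -0.764], [-0.0, -0.766, 0.642]]
top edge 1870 [[-64.5, 58.0, -4.4], [-61.8, 58.5, -4.3], [14.3, 59.9, 0.5], [72.1, 61.3, 5.2], [73.9, 61.7, 5.4]]
-60 [-58.5  59.8   0.5]
-30 [-30.   59.9   0.5]
0 [-0.1 59.9  0.5]
30 [30.5 60.   0.5]
60 [60.2 59.9  0.5]
post top 235 [[97.5, -96.1, 72.5], [105.4, -84.3, 80.2], [112.9, -81.3, 82.0]]
```

View pics/w8.png

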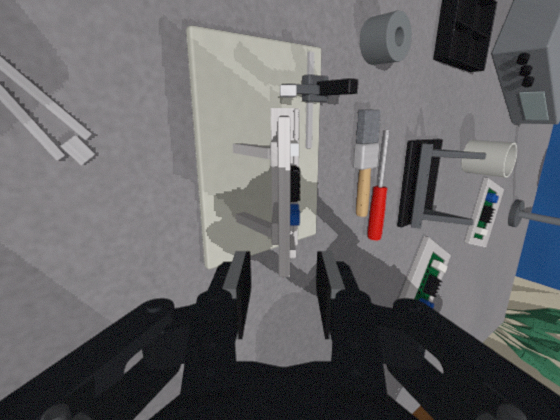

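View: the carrier lies on the stand with components (blue, black, white) facing out at columns 290–300 and its edge along column 283, rows 118–275. The jaw post is at (335,88). The edge fit reads y = 59.9 and z = 0.5 along the whole length, so it is home at x ≈ +4. Next, the jaw.

Request:
{"op": "jog_arm", "data": {"series": [{"x": 0,"y": -0.306,"z": 0.257,"rx": 0,"ry": 0,"rz": 0},{"x": 0,"y": 0,"z": 0,"rx": -0.0174,"ry": -0.0478,"rz": 0.0174},{"x": 0,"y": 0,"z": 0,"rx": -0.0174,"ry": -0.0478,"rz": 0.0174},{"x": 0,"y": 0,"z": 0,"rx": -0.0174,"ry": -0.0478,"rz": 0.0174},{"x": 0,"y": 0,"z": 0,"rx": -0.0174,"ry": -0.0478,"rz": 0.0174}], "claw": 100}}

```text
time_s: 17.55
tcp_pos: [476.1, 352.8, 270.2]
orientation: [-0.66, 1.321, -2.167]
contact_force: [-0.5, -0.2, -0.3]
finger_gap: 0.607
```

Request:
{"op": "jog_arm", "data": {"series": [{"x": 0,"y": 0,"z": 0,"rx": -0.0174,"ry": -0.0478,"rz": 0.0174},{"x": 0,"y": 0,"z": 0,"rx": -0.0174,"ry": -0.0478,"rz": 0.0174},{"x": 0,"y": 0,"z": 0,"rx": -0.0174,"ry": -0.0478,"rz": 0.0174},{"x": 0,"y": 0,"z": 0,"rx": -0.0174,"ry": -0.0478,"rz": 0.0174},{"x": 0,"y": 0,"z": 0,"rx": -0.0174,"ry": -0.0478,"rz": 0.0174}]}}

```text
time_s: 18.18
tcp_pos: [476.3, 352.4, 270.5]
orientation: [-1.174, 1.19, -1.318]
contact_force: [-0.0, 0.2, -0.4]
finger_gap: 0.607
```

Request:
{"op": "jog_arm", "data": {"series": [{"x": 0,"y": 0,"z": 0,"rx": -0.0174,"ry": -0.0478,"rz": 0.0174},{"x": 0,"y": 0,"z": 0,"rx": 0,"ry": 0,"rz": 0}]}}

```text
time_s: 18.42
tcp_pos: [477.3, 351.4, 270.0]
orientation: [-1.245, 1.151, -1.152]
contact_force: [0.6, -0.6, 0.4]
finger_gap: 0.611
```

```bash
python3 jaw.py 150 120
```

```text
t 18.425 [ 0.516  0.119  1.652 -0.     1.37   0.438] [477.3 351.4 270. ] tcp in stand [  5.1  117.45 270.03] F stand [ 0.5 -0.6  0.4] gap 0.611
[592.9 153.3 150. ] turn/pi [-0.0002 -0.0008  0.    ] deg 0.14 | shift before turn [1.3767 0.8007 0.6641] after turn [1.3783 0.8002 0.6613] mm 258.8
[592.9 153.3 120. ] turn/pi [-0.0002 -0.0008  0.    ] deg 0.14 | shift before turn [1.3767 1.0007 0.6639] after turn [1.3783 1.0002 0.6613] mm 274.0
```

Request:
{"op": "jog_arm", "data": {"series": [{"x": 0.275,"y": 0,"z": 0.133,"rx": 0,"ry": -0.0008,"rz": 0},{"x": 0.275,"y": 0,"z": 0.133,"rx": 0,"ry": 0,"rz": 0},{"x": 0.275,"y": 0,"z": 0.133,"rx": 0,"ry": 0,"rz": 0},{"x": 0.275,"y": 0,"z": 0.133,"rx": 0,"ry": 0,"rz": 0},{"x": 0.277,"y": 0,"z": 0.132,"rx": 0,"ry": 0,"rz": 0}]}}

```text
time_s: 19.05
tcp_pos: [593.4, 153.8, 269.3]
orientation: [-1.248, 1.148, -1.149]
contact_force: [0.0, -0.7, 0.8]
finger_gap: 0.608
```

Request:
{"op": "jog_arm", "data": {"series": [{"x": 0,"y": 0.2,"z": 0,"rx": 0,"ry": 0,"rz": 0},{"x": 0,"y": 0.3,"z": 0,"rx": 0,"ry": 0,"rz": 0},{"x": 0,"y": 0.3,"z": 0,"rx": 0,"ry": 0,"rz": 0},{"x": 0,"y": 0.2,"z": 0,"rx": 0,"ry": 0,"rz": 0},{"x": 0,"y": 0,"z": 0,"rx": 0,"ry": 0,"rz": 0}]}}

```text
time_s: 19.68
tcp_pos: [589.8, 154.6, 115.6]
orientation: [-1.254, 1.153, -1.145]
contact_force: [0.1, 0.6, -0.2]
finger_gap: 0.607
```

```bash
python3 jaw.py 45; python3 snap.py w9; python3 - <<'E'
from geo import *; from jaw import *
im,d,p=load("pics/w9.npz"); P=cloud(d,p); T=(P-O)@rz(yaw); q=T[(abs(T[...,0]-104)<16)&(abs(T[...,1]+89)<14)&(T[...,2]>77)&(T[...,2]<86)&(d>0)]; print("post top",len(q),np.percentile(q,[1,50,99],axis=0).round(1).tolist())
q=T[(abs(T[...,0]-104)<25)&(abs(T[...,1]+89)<25)&(T[...,2]>25)&(T[...,2]<50)&(d>0)]; print("low",len(q),np.percentile(q,[1,50,99],axis=0).round(1).tolist() if len(q) else "")
E
```

```text
t 19.675 [ 1.420e-01  3.100e-01  1.730e+00 -1.000e-03  1.109e+00  5.900e-02] [589.8 154.6 115.6] tcp in stand [101.39 -87.8  115.62] F stand [ 0.1  0.6 -0.2] gap 0.607
[592.9 153.3  45. ] turn/pi [0.0025 0.0008 0.0004] deg 0.48 | shift before turn [0.0094 0.4707 0.0231] after turn [0.01   0.4708 0.0194] mm 70.7
q [ 1.420e-01  3.100e-01  1.730e+00 -1.000e-03  1.109e+00  5.900e-02] tcp [589.8 154.6 115.6] R [[0.083, -0.008, 0.997], [-0.997, -0.002, 0.083], [0.001, -1.0, -0.008]]
post top 661 [[97.8, -96.6, 77.2], [105.5, -88.4, 80.8], [112.8, -81.6, 82.3]]
low 1374 [[90.5, -101.7, 27.2], [104.5, -79.5, 31.4], [120.0, -64.7, 48.6]]
```

View pics/w9.png

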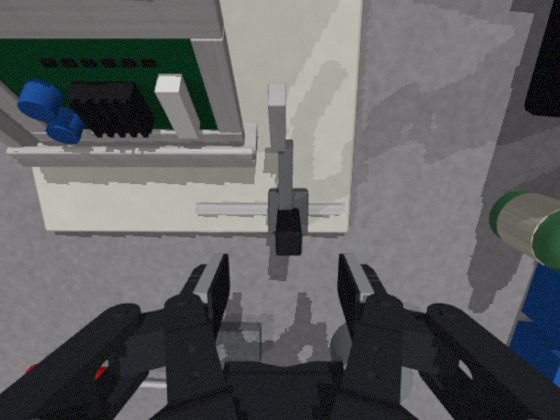

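View: the post top is at (288,230), between the open fingers (225 and 345), and the carrier at upper left has its components facing out. Descend around the post.

Request:
{"op": "jog_arm", "data": {"series": [{"x": 0,"y": 0.1,"z": 0.004,"rx": 0,"ry": 0,"rz": 0},{"x": 0,"y": 0.15,"z": 0.003,"rx": 0,"ry": 0,"rz": 0},{"x": 0,"y": 0.12,"z": 0,"rx": 0,"ry": 0,"rz": 0},{"x": 0,"y": 0.08,"z": 0,"rx": 0,"ry": 0,"rz": 0},{"x": 0,"y": 0,"z": 0,"rx": 0,"ry": 0,"rz": 0}]}}

```text
time_s: 20.35
tcp_pos: [592.8, 154.0, 50.0]
orientation: [-1.25, 1.15, -1.146]
contact_force: [-0.2, 0.9, -0.9]
finger_gap: 0.61
```

```bash
python3 jaw.py 45
```

```text
t 20.35 [ 0.14   0.402  1.752 -0.     0.991  0.056] [592.8 154.   50. ] tcp in stand [104.29 -88.55  49.96] F stand [-0.1  0.9 -0.9] gap 0.61
[592.9 153.3  45. ] turn/pi [0.0011 0.001  0.0001] deg 0.26 | shift before turn [0.005  0.0331 0.0001] after turn [0.005  0.0331 0.    ] mm 5.0
```

Request:
{"op": "jog_arm", "data": {"series": [{"x": 0.004,"y": 0.03,"z": 0.007,"rx": 0,"ry": 0,"rz": 0},{"x": 0,"y": 0,"z": 0,"rx": 0,"ry": 0,"rz": 0}]}}

```text
time_s: 20.6
tcp_pos: [595.2, 153.6, 47.0]
orientation: [-1.248, 1.148, -1.147]
contact_force: [0.9, 0.3, 0.1]
finger_gap: 0.605
```

Request:
{"op": "jog_arm", "data": {"series": [{"x": 0,"y": 0,"z": 0,"rx": 0,"ry": 0,"rz": 0},{"x": 0,"y": 0,"z": 0,"rx": 0,"ry": 0,"rz": 0},{"x": 0,"y": 0,"z": 0,"rx": 0,"ry": 0,"rz": 0},{"x": 0,"y": 0,"z": 0,"rx": 0,"ry": 0,"rz": 0},{"x": 0,"y": 0,"z": 0,"rx": 0,"ry": 0,"rz": 0}], "claw": 255}}

```text
time_s: 21.22
tcp_pos: [594.9, 153.7, 47.1]
orientation: [-1.248, 1.148, -1.147]
contact_force: [-1.9, 0.1, 4.2]
finger_gap: 0.175
```

```bash
python3 jaw.py
```

```text
t 21.225 [ 0.139  0.408  1.75  -0.     0.985  0.055] [594.9 153.7  47.1] tcp in stand [106.37 -89.06  47.06] F stand [-1.9  0.2  4.2] gap 0.175
```

Request:
{"op": "jog_arm", "data": {"series": [{"x": 0,"y": 0,"z": -0.02,"rx": 0,"ry": 0,"rz": 0},{"x": 0,"y": 0,"z": -0.04,"rx": 0,"ry": 0,"rz": 0},{"x": 0,"y": 0,"z": -0.04,"rx": 0,"ry": 0,"rz": 0},{"x": 0,"y": 0,"z": -0.04,"rx": 0,"ry": 0,"rz": 0},{"x": 0,"y": 0,"z": 0,"rx": 0,"ry": 0,"rz": 0}]}}

```text
time_s: 21.85
tcp_pos: [573.3, 151.9, 47.0]
orientation: [-1.249, 1.148, -1.147]
contact_force: [-0.5, -0.7, 5.6]
finger_gap: 0.178
```

Request:
{"op": "jog_arm", "data": {"series": [{"x": 0,"y": 0,"z": -0.015,"rx": 0,"ry": 0,"rz": 0},{"x": 0,"y": 0,"z": -0.01,"rx": 0,"ry": 0,"rz": 0},{"x": 0,"y": 0,"z": 0,"rx": 0,"ry": 0,"rz": 0},{"x": 0,"y": 0,"z": 0,"rx": 0,"ry": 0,"rz": 0}]}}

```text
time_s: 22.35
tcp_pos: [570.8, 151.7, 47.1]
orientation: [-1.247, 1.147, -1.147]
contact_force: [3.6, 0.2, 3.8]
finger_gap: 0.175
```

```bash
python3 jaw.py
```

```text
t 22.35 [ 0.141  0.365  1.81  -0.     0.966  0.057] [570.8 151.7  47.1] tcp in stand [ 82.22 -89.11  47.08] F stand [ 3.6 -0.1  3.8] gap 0.175
```

Request:
{"op": "jog_arm", "data": {"series": [{"x": 0,"y": 0,"z": -0.01,"rx": 0,"ry": 0,"rz": 0},{"x": 0,"y": 0,"z": -0.01,"rx": 0,"ry": 0,"rz": 0},{"x": 0,"y": 0,"z": 0,"rx": 0,"ry": 0,"rz": 0},{"x": 0,"y": 0,"z": 0,"rx": 0,"ry": 0,"rz": 0}]}}

```text
time_s: 22.85
tcp_pos: [569.6, 151.6, 47.1]
orientation: [-1.244, 1.144, -1.149]
contact_force: [10.5, 2.1, 0.6]
finger_gap: 0.176
```

Request:
{"op": "jog_arm", "data": {"series": [{"x": 0,"y": 0,"z": -0.007,"rx": 0,"ry": 0,"rz": 0},{"x": 0,"y": 0,"z": 0,"rx": 0,"ry": 0,"rz": 0},{"x": 0,"y": 0,"z": 0,"rx": 0,"ry": 0,"rz": 0}]}}

```text
time_s: 23.22
tcp_pos: [569.7, 151.6, 47.2]
orientation: [-1.242, 1.143, -1.15]
contact_force: [13.1, 1.7, -2.2]
finger_gap: 0.175
```

```bash
python3 jaw.py
```

```text
t 23.225 [ 0.141  0.359  1.818 -0.     0.957  0.058] [569.7 151.6  47.2] tcp in stand [ 81.04 -89.13  47.17] F stand [13.2  0.6 -2.2] gap 0.175
```

```bash
python3 snap.py w10; python3 - <<'E'
from geo import *; from jaw import *
im,d,p=load("pics/w10.npz"); P=cloud(d,p); S=(P-seat)@RS
Q=S[(abs(S[...,0])<85)&(abs(S[...,1])<58)&(abs(S[...,2]-5)<2)&(d>0)&(im.min(2)>80)]
print("face pts",len(Q),np.percentile(Q,[1,50,99],axis=0).round(1).tolist())
for a in range(-50,60,15):
    z=Q[abs(Q[:,1]-a)<5]; print(a,len(z),np.percentile(z[:,0],[1,99]).round(1) if len(z)>5 else "", np.median(z[:,2]).round(2) if len(z) else "")
J=S[(S[...,0]>60)&(S[...,0]<100)&(S[...,2]>7)&(S[...,1]>-50)&(S[...,1]<0)&(d>0)]; print("jaw cheek",len(J),np.percentile(J,[1,50,99],axis=0).round(1).tolist() if len(J) else "")
E
```

```text
q [ 0.141  0.359  1.818 -0.     0.957  0.058] tcp [569.7 151.6  47.2] R [[0.083, 0.007, 0.996], [-0.997, 0.001, 0.083], [-0.0, -1.0, 0.007]]
face pts 10267 [[-39.8, -57.4, 3.3], [58.9, -14.3, 5.2], [76.7, 18.3, 6.7]]
-50 2316 [-41.8  68.5] 5.22
-35 547 [43.8 69.1] 5.23
-20 760 [43.7 69. ] 5.28
-5 1306 [43.8 78.8] 5.26
10 1559 [55.3 69.7] 5.28
25 0  
40 0  
55 0  
jaw cheek 16532 [[61.5, -49.6, 9.4], [77.5, -12.1, 91.9], [99.6, -0.7, 103.9]]
```

View pics/w10.png

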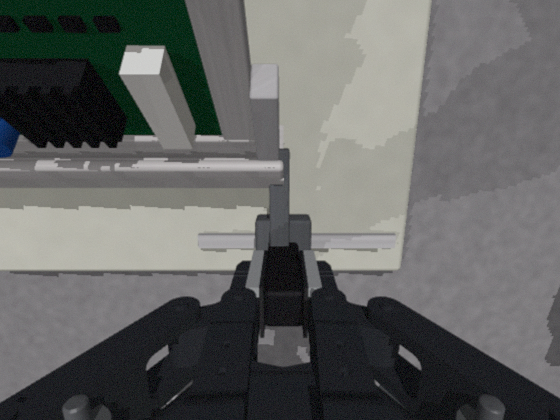

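View: the cheek (252–280, 65–160) touches the carrier's edge, whose +x side measures 69.3 mm, so the carrier is at the guide and the 13 N is the squeeze. I'll ease the load, open and go up.

Request:
{"op": "jog_arm", "data": {"series": [{"x": 0,"y": 0,"z": 0.008,"rx": 0,"ry": 0,"rz": 0},{"x": 0,"y": 0,"z": 0.007,"rx": 0,"ry": 0,"rz": 0},{"x": 0,"y": 0,"z": 0,"rx": 0,"ry": 0,"rz": 0},{"x": 0,"y": 0,"z": 0,"rx": 0,"ry": 0,"rz": 0}]}}

```text
time_s: 23.78
tcp_pos: [569.6, 151.6, 47.1]
orientation: [-1.246, 1.146, -1.148]
contact_force: [6.0, 0.6, 2.6]
finger_gap: 0.175
```

Request:
{"op": "jog_arm", "data": {"series": [{"x": 0,"y": 0,"z": 0,"rx": 0,"ry": 0,"rz": 0},{"x": 0,"y": 0,"z": 0,"rx": 0,"ry": 0,"rz": 0},{"x": 0,"y": 0,"z": 0,"rx": 0,"ry": 0,"rz": 0},{"x": 0,"y": 0,"z": 0,"rx": 0,"ry": 0,"rz": 0}], "claw": 110}}

```text
time_s: 24.28
tcp_pos: [567.4, 151.4, 46.0]
orientation: [-1.25, 1.149, -1.146]
contact_force: [-0.1, 0.2, 0.3]
finger_gap: 0.569
```

```bash
python3 jaw.py
```

```text
t 24.275 [ 0.141  0.363  1.816 -0.     0.966  0.057] [567.4 151.4  46. ] tcp in stand [ 78.78 -89.2   46.02] F stand [-0.1  0.2  0.3] gap 0.569
```

Now retreat upward and check.

Request:
{"op": "jog_arm", "data": {"series": [{"x": 0,"y": -0.08,"z": 0.015,"rx": 0,"ry": 0,"rz": 0},{"x": 0,"y": -0.2,"z": 0,"rx": 0,"ry": 0,"rz": 0},{"x": 0,"y": -0.3,"z": 0,"rx": 0,"ry": 0,"rz": 0},{"x": 0,"y": -0.3,"z": 0,"rx": 0,"ry": 0,"rz": 0},{"x": 0,"y": -0.2,"z": 0,"rx": 0,"ry": 0,"rz": 0}]}}

```text
time_s: 24.9
tcp_pos: [572.1, 151.9, 212.8]
orientation: [-1.245, 1.145, -1.149]
contact_force: [-0.2, 0.2, -0.2]
finger_gap: 0.568
```

Request:
{"op": "jog_arm", "data": {"series": [{"x": 0,"y": 0,"z": 0,"rx": 0,"ry": 0,"rz": 0},{"x": 0,"y": 0,"z": 0,"rx": 0,"ry": 0,"rz": 0},{"x": 0,"y": 0,"z": 0,"rx": 0,"ry": 0,"rz": 0}]}}

```text
time_s: 25.28
tcp_pos: [569.3, 151.5, 206.5]
orientation: [-1.252, 1.151, -1.145]
contact_force: [0.5, 0.9, 0.1]
finger_gap: 0.565
```

```bash
python3 jaw.py; python3 snap.py w11; python3 - <<'E'
from geo import *; from jaw import *
im,d,p=load("pics/w11.npz"); P=cloud(d,p); S=(P-seat)@RS; T=(P-O)@rz(yaw)
Q=S[(abs(S[...,0])<85)&(abs(S[...,1])<62)&(abs(S[...,2]-5)<2)&(d>0)&(im.min(2)>70)]
z=Q[(Q[:,1]>27)&(Q[:,1]<58)]; 
for nm,z in (("bar",z),("low",Q[(Q[:,1]<-35)])): print(nm,len(z),np.percentile(z,[.5,50,99.5],axis=0).round(1).tolist() if len(z) else "")
b=Q[Q[:,1]>26]; n=np.linalg.svd(Q-Q.mean(0),full_matrices=False)[2][2]; print("face normal in seat",n.round(3))
# top edge line
te=S[(abs(S[...,0])<72)&(S[...,1]>50)&(S[...,1]<66)&(abs(S[...,2]-5)<1.5)&(d>0)]
for a in (-50,-20,10,40,60):
    y=te[abs(te[:,0]-a)<6]; print(a,len(y),np.percentile(y[:,1],98).round(1) if len(y) else "")
q=T[(abs(T[...,0]-80)<22)&(abs(T[...,1]+89)<14)&(T[...,2]>77)&(T[...,2]<86)&(d>0)]; print("post top",len(q),np.percentile(q,[1,50,99],axis=0).round(1).tolist())
m=(S[...,0]>66)&(S[...,0]<90)&(S[...,1]>-40)&(S[...,1]<-8)&(S[...,2]>8)&(S[...,2]<22)&(d>0); J=S[m]; print("cheek",len(J),np.percentile(J,[1,50,99],axis=0).round(1).tolist() if len(J) else "")
E
```

```text
t 25.275 [ 0.141  0.167  1.72  -0.     1.26   0.057] [569.3 151.5 206.5] tcp in stand [ 80.71 -89.24 206.46] F stand [0.6 0.9 0.1] gap 0.565
q [ 0.141  0.167  1.72  -0.     1.26   0.057] tcp [569.3 151.5 206.5] R [[0.084, -0.005, 0.996], [-0.996, -0.001, 0.084], [0.0, -1.0, -0.005]]
bar 8263 [[-68.5, 27.2, 3.6], [0.5, 44.0, 5.1], [69.6, 57.9, 6.6]]
low 1564 [[-70.0, -60.5, 3.2], [6.1, -51.2, 5.0], [83.5, -35.2, 6.7]]
face normal in seat [-0.    -0.001  1.   ]
-50 312 60.5
-20 306 60.7
10 303 60.6
40 301 60.6
60 311 60.6
post top 318 [[74.9, -96.5, 77.6], [82.7, -88.5, 80.8], [89.7, -81.6, 82.7]]
cheek 312 [[70.5, -39.1, 8.4], [75.5, -20.8, 12.0], [79.9, -9.0, 13.1]]
```

```bash
python3 - <<'E'
from geo import *
for f in ("w1","w8","w9","w11"):
    im,d,p=load(f"pics/{f}.npz"); P=cloud(d,p); S=(P-seat)@RS
    for lo,hi in ((7,14),(14,20)):
        J=S[(S[...,0]>64)&(S[...,0]<125)&(S[...,1]>-45)&(S[...,1]<-8)&(S[...,2]>lo)&(S[...,2]<hi)&(d>0)]
        print(f,lo,len(J),np.percentile(J[:,0],[1,5,50,95,99]).round(1) if len(J) else "")
im,d,p=load("pics/w11.npz"); P=cloud(d,p); S=(P-seat)@RS
for y0 in (-40,-30,-20,-12):
    for z0 in (4,9,12):
        J=S[(abs(S[...,1]-y0)<4)&(abs(S[...,2]-z0)<2)&(S[...,0]>50)&(S[...,0]<95)&(d>0)]
        print(y0,z0,len(J),np.percentile(J[:,0],[1,25,75,99]).round(1) if len(J) else "")
g=S[(S[...,0]<-62)&(S[...,0]>-90)&(abs(S[...,1]+30)<20)&(S[...,2]>6)&(S[...,2]<25)&(d>0)]; print("guide",len(g),np.percentile(g,[1,50,99],axis=0).round(1).tolist() if len(g) else "")
E
```

```text
w1 7 200 [ 92.2  92.5  96.  101.6 102.3]
w1 14 0 
w8 7 70 [ 93.2  93.3  97.9 102.5 102.5]
w8 14 0 
w9 7 763 [ 93.4  93.8  98.3 102.9 102.9]
w9 14 0 
w11 7 363 [70.5 70.9 75.4 79.8 79.9]
w11 14 0 
-40 4 104 [51.  57.2 65.5 69.8]
-40 9 0 
-40 12 63 [70.7 73.1 77.6 79.8]
-30 4 120 [50.4 56.9 65.7 69.3]
-30 9 0 
-30 12 66 [70.8 72.9 78.1 79.9]
-20 4 132 [50.5 57.  65.7 69.7]
-20 9 3 [77.3 77.8 79.1 79.9]
-20 12 78 [70.6 73.1 77.4 79.9]
-12 4 185 [50.3 57.8 69.9 79.9]
-12 9 45 [70.9 73.4 78.3 79.9]
-12 12 84 [70.9 73.1 77.7 79.9]
guide 601 [[-79.4, -49.9, 6.1], [-71.6, -27.6, 12.6], [-64.5, -10.1, 16.0]]
```

The jaw face started at x ≈ 93 mm, already about 7 mm in, and is now at about 70.5 mm: travel ≈ 29.5 mm, touching the carrier. Everything checks, so I'm handing in.

```bash
python3 -c "
from bench import *
print(read_state()['contact_force'].round(1)); print(close_job())"
```

```text
[ 0.5  0.3 -0.2]
the job is handed in; nothing more can be done
None
```

The board is turned over and seated on the inspection stand, components facing out and up, and the jaw is closed on it. I handed the job in at about 25 s, and the interface reported no verdict.

**What I did:** I gripped the smallest carrier by its top bar and lifted it off the rest. I turned it 70° and lowered it into the trough until it touched the ledge with about 8 N. Then I let go, pinched the jaw post, slid it in until it pushed back with 13 N, eased off and backed away.

**Last checks, from the wrist camera's depth image:**

| Check | Measured | Allowed |
|---|---|---|
| Carrier along the ledge | about 0.5 mm from the seat | ±3 mm |
| Carrier up the slope | about 0.5 mm | −4 to +5 mm |
| Carrier out of the face | about 0.1 mm | ±4 mm |
| Face direction against the stand's | under 0.1° off | 0.07 rad (4°) |
| Jaw travel | about 29.5 mm | 27–33 mm |
| Force on the tool | no contact (under 1 N) | touching nothing |

**Things that disagreed or went unchecked:**
- **Jaw travel:** the post moved only about 23 mm, not the 30 I expected. Earlier pictures show the jaw started about 7 mm in, which accounts for the difference.
- **Final look:** the last picture was refused by the 12-picture limit, so the final check rests on depth numbers only.
- **Loose items:** I did not re-measure them afterwards. My moves went well above them, and I noticed none out of place in the pictures I viewed.

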